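# Put the embossing stamp away past the sprung flap

## Robot

A 6-joint arm with a two-finger parallel gripper is mounted at the origin on the work surface. World frame = base frame: x ahead of the robot, y to its left, z up, the work surface at z = 0. Lengths are in m, angles in rad, forces in N, time in s.
With the tool pointing down it reaches from about 0.275 to 0.75 m from the base axis. Payload 10.2 kg.
Tool frame: the origin (TCP) lies between the finger pads; the fingertips stand 11 mm ahead of it and the grasp point (between the pads) lies 8 mm behind it (robot.tip_reach is the z of the fingertips in the tool frame, in m); z points along the fingers, x is the direction in which the jaws open and shut, and the axes are right-handed (so a half turn about z gives the same grasp; the last joint's range is limited). The gripper opens to 88 mm and grips with 3 to 60 N. Pads are 18 mm wide; open, the fingers measure 123 mm over their backs; the gripper's body (75 mm by 187 mm) begins 45 mm behind the grasp point.
Start: joints at [1.12, 0.313, 1.498, -0, 1.331, -0.223], TCP at [0.119, 0.511, 0.25] pointing down, gripper open.
Joint ranges: [-2.94, 2.94], [-0.97, 2.17], [0.19, 2.56], [-1.23, 4.37], [0.02, 3.11], [-2.88, 2.88]. Speed limits (rad/s): [2.39, 2.39, 3.01, 3.14, 3.14, 3.14].

## Interface

Orientations are given as a unit quaternion [x, y, z, w].
In Python, from rig import robot gives the robot as it stands.
- The arm moves only by the shell command python3 -m handwheel 'ROWS' [FORCE]. ROWS is JSON, a list of rows, each an object of numbers: "ax", "ay", "az": the turn, a rotation vector about the world's x, y, z in rad; "x", "y", "z": the shift along the world's x, y, z in m; "fingers": the opening, from 0 (shut) to 1 (fully open). In form: [{"ax": .., "ay": .., "az": .., "x": .., "y": .., "z": .., "fingers": ..}, ...]. A call has exactly 8 rows; each row is the pose to reach, as a shift and turn from the pose commanded when the call began; what a row does not reach only later rows make up. A row lasts 1/10 s, in which the tool goes at most 50 mm and 8.59 degrees, less where a joint would pass 70% of its speed; a pose out of reach is approached as far as the arm can. A call with a gripper value outside its range is refused whole. The fingers move at their own pace and stop on an object; FORCE is the grip in N (left out, the last holds). Time passes only in rows, so rows that repeat a pose let the fingers close, or fill a call up. It gives the time, the measured TCP pose, the force and the opening at its end, in the units of the state.
- robot.read_state(): the state, without advancing time (a new reading comes with each control period).
- robot.grab_frame(name): name is "scene" or "top"; returns the picture (384x512x3 uint8, red, green, blue); there is no depth.
- robot.camera_params(name): a dict with "fov_y" (degrees; the focal length in pixels is half the picture's height over the tangent of half this angle, whatever the lens; pixels are square), "cx", "cy" (the principal point, pixels), "R" (3x3) and "t" (3): a world point X has camera coordinates R X + t. Camera axes: x right, y down, z forward; pixel columns grow to the right and rows downward; lengths in m; the calibration is good to about 2 mm. A picture is of the moment at which its call begins. camera_params takes no time and is no camera call.
- robot.finish_job(): hands the job in, once; it reports no verdict.
The state is a dict: "time": time; "joints": joint angles; "joint_vel": joint speeds; "tau": joint torques, N m; "position": TCP position; "tcp_rot": TCP orientation; "force": force on the tool from outside, world axes, zero at the start; "torque": the same for the moment, N m; "opening": finger opening in m.
Only numpy, scipy, OpenCV 4.12 (cv2) and the standard library are available. Lean on these libraries where they do the work, as an engineer would, in place of code of your own. Each camera call takes 0.05 s, during which the arm holds its last target.

## Task

Take the embossing stamp with the rectangular handle out of the stand and put it away upright in the keeper: push its foot down past the sprung flap into the pocket underneath, press it gently but firmly (about 12 N) down on the sprung pad that you cannot see (the pad is set at a different height each time, so feel for it), and let go. Its polished face is easily spoiled, so never press or knock it hard, and leave the other two stamps standing in the stand.

Things in the scene. Friction and masses are not known exactly. Their poses are not given: they have to be found in the camera images.
- stamp_handle (a point): Centre of the rounded dark wooden handle, 26 (own x) by 32 (own y) by 60 mm tall, of the embossing stamp. Below it a steel shank 16 (x) by 26 (y) by 100 mm with a flat foot. The stamp is 160 mm tall, 0.15 to 0.27 kg, the same when turned half round; axes: z up along it. It starts upright in one of the stand's three holes; the other two are shorter, with round handles.
- stamp_foot (a point): Centre of the flat underside of the stamp's shank, 130 mm below the handle centre; same axes.
- stand: Fixed plywood block, 62 (x) by 210 (y) by 60 mm tall, origin at the centre of its underside. Three rectangular holes about 22 (x) by 32 (y) mm, 50 mm deep, at y = -70, 0 and +70 mm, a stamp standing loosely in each; at the start the stamps' x axes lie along the stand's x axis.
- keeper: Fixed wooden box with a metal top, 110 (x) by 90 (y) by 100 mm tall; origin at the centre of its underside, z up. In its top is a centred mouth 42 (x) by 34 (y) mm, closed by the steel flap; under that lies the pocket. The stamp goes in upright, its x axis along the keeper's x axis (either way round), and stays standing there, handle above the top.
- mouth (a point): Point in the plane of the keeper's top on the upright axis of the pocket: 9 mm in keeper +x from the middle of the mouth, 100 mm above the table. The foot enters here. Keeper axes. The stamp's contacts with keeper, flap and pad, added up, must never pass 30 N.
- pocket (a point): Centre of the rim of the pocket inside the keeper, 48 mm below mouth; keeper axes. The pocket is 19 (x) by 29 (y) mm, its rim bevelled at 45 degrees. In it is a sprung cork-faced pad, hidden: its top lies 12 to 42 mm above the table (58 to 88 mm below the mouth), different each time. It yields 1 mm per 5 N, at most 6 mm; over 8 N held a moment seats the stamp, over 22 N spoils it.
- flap (a joint): Angle (rad) of the steel flap in the mouth: 0 shut and level, about 1.0 with its edge dragging on the shank of a stamp in the pocket, 1.45 at most. Hinged along y at the keeper's -x side of the mouth (round hinge barrel), it swings down into the box. A spring shuts it: 0.05 N m when shut, 0.13 N m at 1.0 rad, so it resists the foot with 1 to 5 N.
- flap_edge (a point): Middle of the flap's free edge, 40.5 mm from its hinge; the flap is 33 mm wide and 3 mm thick. Once past, the edge pushes the shank towards keeper +x with about 4 N.
- round_stamp: Bystander stamp with a round shank and a bulbous round handle, 110 mm tall, in the stand; origin at its foot.
- wide_stamp: Bystander stamp with a wide thin foot, round neck and short round knob handle, 100 mm tall, in the stand; origin at its foot.
Not all that is in view belongs to the job. Leave any blue, green or yellow look-alike of the part that bears stamp_handle alone.

How it is judged:
On the way, in this order (a step that is already met when the one before it is completed fails the run):
1. the stamp's foot is in the mouth, holding the flap open (z of stamp_foot in the frame of keeper below 0.092 m and horizontal distance between stamp_foot and mouth below 0.015 m and value of joint flap above 0.2 rad), for 0.05 s.
2. the stamp is pressed down on the hidden pad with more than 8 N for 0.2 s (z of stamp_foot in the frame of keeper below 0.05 m and horizontal distance between stamp_foot and mouth below 0.006 m and angle between stamp_foot's own z axis and vertical below 0.1 rad and contact force between pad_c0 and stamp above 8 N), for 0.2 s.
At the end, for the whole second after the job is handed in: The stamp stands upright (within 0.1 rad) and at rest in the keeper's pocket, foot no more than 50 mm above the table and within 6 mm of the pocket's axis, the flap resting open against its shank (above 0.6 rad); it has been let go (z of stamp_foot in the frame of keeper below 0.05 m and horizontal distance between stamp_foot and mouth below 0.006 m and angle between stamp_foot's own z axis and vertical below 0.1 rad and value of joint flap above 0.6 rad and linear speed of stamp below 0.02 m/s); the robot touches nothing.
It fails at once if the stamp presses on the pad with more than 22 N (contact force between pad_c0 and stamp above 22 N).
It fails at once if the stamp is pressed or knocked against the keeper with more than 30 N in all (contact force between stamp and keeper above 30 N).
It fails at once if another stamp is tipped over or pulled out of the stand (angle between any of round_stamp, wide_stamp's own z axis and vertical above 0.35 rad or distance of any of round_stamp, wide_stamp from where it was at the start of the episode above 0.03 m).
It also fails if it takes over 61 s, if anything falls off the work surface, if the arm or the gripper's body presses on something with over 40 N, if the wrist force passes 120 N, or if a joint passes its speed limit or range.

## Working session

There is one attempt and no reset: what is moved stays moved. The work goes in short steps, Python scripts to look and compute and a shell command to move; the robot and the scene stay as the last step left them, time stands still between calls to the robot, and variables do not carry over. Pictures are saved under pics/ and viewed, and the job is handed in when it is done.

```bash
ls; mkdir -p pics
python3 - <<'E'
from rig import robot
import cv2
for n in("scene","top"):
    im=robot.grab_frame(n); cv2.imwrite(f"pics/{n}0.png",im[:,:,::-1])
    p=robot.camera_params(n); print(n,p)
s=robot.read_state(); print(s)
E
```

```text
pics
scene {'fov_y': 44.30622312084679, 'cx': 265.1794210742078, 'cy': 192.98307353859062, 'R': array([[ 0.34759363,  0.93760862, -0.0082917 ],
       [ 0.77689565, -0.29294227, -0.55733112],
       [-0.52498745,  0.18728296, -0.83024892]]), 't': array([-0.17626928, -0.32648439,  1.23075136])}
top {'fov_y': 44.38089671275959, 'cx': 243.42988252188692, 'cy': 191.95902378058537, 'R': array([[ 0.01531531, -0.99962349, -0.02276672],
       [-0.99219148, -0.01237483, -0.12410857],
       [ 0.12378011,  0.0244897 , -0.99200743]]), 't': array([0.02514633, 0.51425091, 1.05612361])}
{'time': 0.1, 'joints': array([ 1.11956879e+00,  3.13394177e-01,  1.49834231e+00, -2.45376854e-05,
        1.33101385e+00, -2.23412027e-01]), 'joint_vel': array([ 0.00026411, -0.00122801, -0.00309158, -0.00070191,  0.00052719,
       -0.00085075]), 'tau': array([ 3.87426626e-03, -4.02811861e+01, -2.52643079e+01,  6.97216624e-02,
        3.41777969e-02, -4.69636268e-05]), 'position': array([0.11850251, 0.51123894, 0.24922531]), 'tcp_rot': array([ 7.82893324e-01,  6.22155694e-01, -5.16534870e-04,  2.61513057e-04]), 'force': array([-0.42849175, -0.53806132, -0.60842289]), 'torque': array([-0.012997  , -0.01274616, -0.00498699]), 'opening': 0.08793997112486708}
```

View pics/scene0.png

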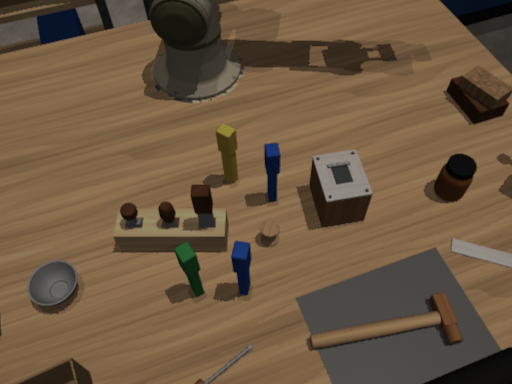

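View pics/top0.png

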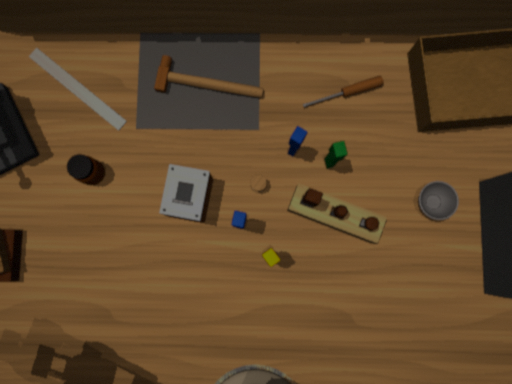

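The dark stamps are at scene (129,211), (167,211) and (202,197). The last one, top (313,198), has the square-edged tall handle. The blue, green and yellow pieces are look-alikes. I'll enlarge the view to confirm.

Run:
```python
import cv2, numpy as np
s=cv2.imread("pics/scene0.png"); t=cv2.imread("pics/top0.png")
def c(im,x,y,w,h,k): return cv2.resize(im[y:y+h,x:x+w],None,fx=k,fy=k,interpolation=cv2.INTER_CUBIC)
g=lambda im:np.clip(im.astype(float)*1.6,0,255).astype(np.uint8)
cv2.imwrite("pics/c1.png",g(c(s,105,165,130,95,6)))
cv2.imwrite("pics/c2.png",g(c(t,280,175,112,75,7)))
cv2.imwrite("pics/c3.png",np.hstack([g(c(t,150,155,70,75,6)),c(s,300,140,62,75,6)]))
```

```text
(no output)
```

View pics/c1.png

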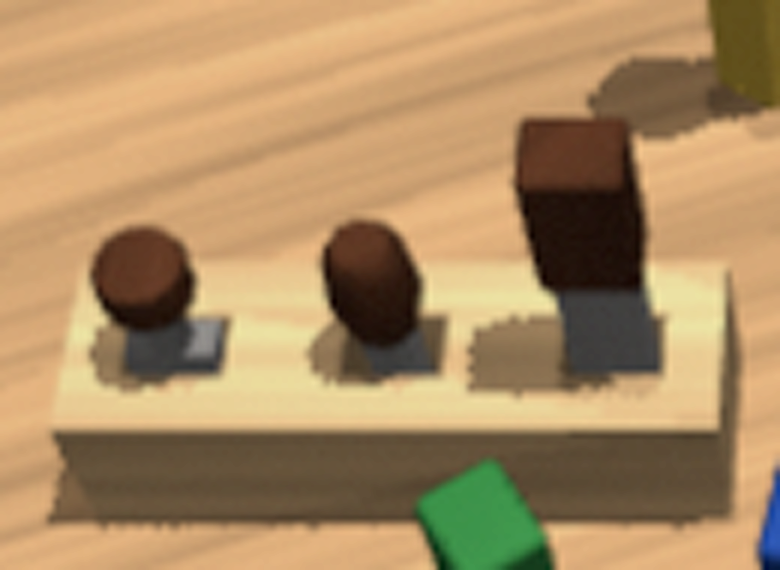

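View pics/c2.png

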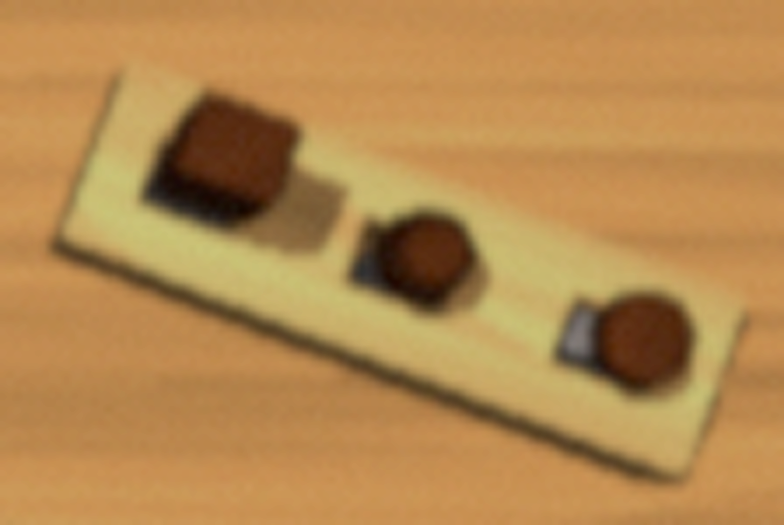

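View pics/c3.png

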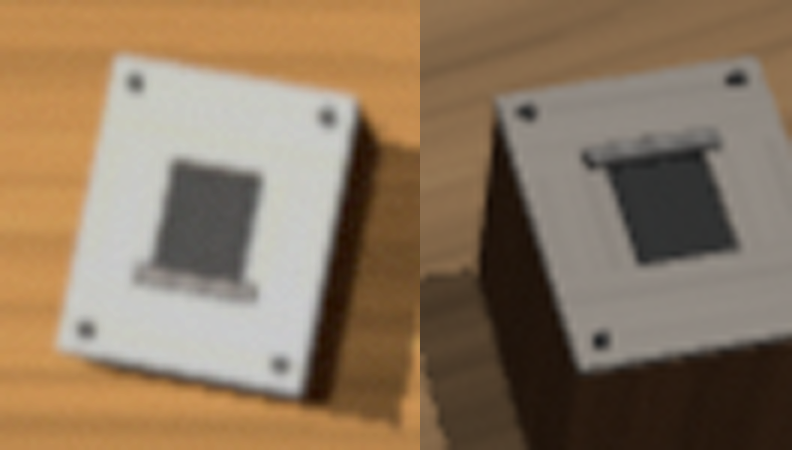

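Confirmed: the tall square-handled stamp at scene (202,197) / top (313,198) is the one. The keeper's hinge barrel is on the robot side, at top (182,203), so keeper +x points away from the robot. Next I'll fit the poses.

```bash
cat > h.py <<'E'
import numpy as np
from rig import robot
from scipy.optimize import least_squares
P={n:robot.camera_params(n) for n in("scene","top")}
def proj(n,X):
    p=P[n];f=192/np.tan(np.radians(p["fov_y"])/2)
    c=np.atleast_2d(X)@np.array(p["R"]).T+p["t"]
    return np.c_[f*c[:,0]/c[:,2]+p["cx"],f*c[:,1]/c[:,2]+p["cy"]]
def fit(obs,x0):
    # obs: list (cam,local pt,uv); unknown x,y,yaw
    def r(q,o=obs):
        c,s=np.cos(q[2]),np.sin(q[2]);out=[]
        for n,L,uv in o:
            X=np.array([q[0]+c*L[0]-s*L[1],q[1]+s*L[0]+c*L[1],L[2]])
            out.append(proj(n,X)[0]-uv)
        return np.ravel(out)
    z=least_squares(r,x0,loss="soft_l1"); return z.x,r(z.x).reshape(-1,2)
def crop(u,v,x0,y0,k): return np.array([(u+.5)/k-.5+x0,(v+.5)/k-.5+y0])
E
cat > fit1.py <<'E'
from h import *
T=lambda u,v:crop(u,v,150,155,6); S=lambda u,v:crop(u-420,v,300,140,6)
# keeper: image up=+x keeper, left=+y (top)
K=[("top",(.055,.045,.1),T(118,55)),("top",(.055,-.045,.1),T(357,97)),("top",(-.055,-.045,.1),T(303,397)),("top",(-.055,.045,.1),T(58,350)),
("top",(.021,.017,.1),T(175,160)),("top",(.021,-.017,.1),T(262,175))]
K2=[("scene",(-.055,.045,.1),S(760,57)),("scene",(-.055,-.045,.1),S(497,97)),("scene",(.055,-.045,.1),S(582,370)),
("scene",(.021,-.017,.1),S(637,265)),("scene",(.021,.017,.1),S(738,247))]
for o in (K,K2,K+K2):
    q,r=fit(o,[.55,.1,0]);print("keeper",q.round(4));print(r.round(2).tolist())
T=lambda u,v:crop(u,v,280,175,7); S=lambda u,v:crop(u,v,105,165,6)
A=[("top",(.031,.105,.06),T(125,62)),("top",(.031,-.105,.06),T(747,315)),("top",(-.031,-.105,.06),T(685,480)),("top",(-.031,.105,.06),T(57,242))]
B=[("scene",(-.031,-.105,.06),S(80,262)),("scene",(-.031,.105,.06),S(728,265)),("scene",(.031,.105,.06),S(722,430)),("scene",(.031,-.105,.06),S(55,432))]
for o in (A,B,A+B):
    q,r=fit(o,[.5,-.2,-.4]);print("stand",q.round(4));print(r.round(2).tolist())
c,s=np.cos(q[2]),np.sin(q[2]); print("hole",q[0]-s*.07,q[1]+c*.07)
# handle top centre: foot at z=.010, top at .170
H=[("top",T(205,92)),("top",T(300,130)),("top",T(265,207)),("top",T(170,158))]
for n,cc in(("top",np.mean([h[1] for h in H],0)),("scene",np.mean([S(520,118),S(630,119),S(633,192),S(515,188)],0))):
    z=least_squares(lambda p:proj(n,[p[0],p[1],.17])[0]-cc,[.5,-.15]);print(n,cc,"handletop",z.x)
E
python3 fit1.py
```

```text
keeper [ 0.504   0.1591 -0.162 ]
[[-0.21, 0.08], [0.23, 0.07], [-0.2, -0.33], [-0.12, 0.23], [-0.2, -0.11], [0.57, 0.06]]
keeper [ 0.5047  0.1596 -0.1725]
[[-0.33, -0.27], [-0.14, -0.32], [-0.34, -0.22], [0.24, 0.27], [0.62, 0.54]]
keeper [ 0.5043  0.1594 -0.1662]
[[-0.21, -0.12], [0.2, 0.04], [-0.45, -0.41], [-0.33, -0.02], [-0.28, -0.28], [0.48, -0.04], [-0.73, -0.49], [-0.46, -0.32], [-0.33, -0.28], [0.13, 0.16], [0.47, 0.34]]
stand [ 0.4646 -0.1777 -0.3629]
[[0.35, 0.21], [0.01, -1.67], [-0.58, 0.85], [0.18, 0.02]]
stand [ 0.4681 -0.1779 -0.3571]
[[0.77, 0.31], [0.34, -0.47], [-0.25, 0.1], [-0.85, 0.0]]
stand [ 0.4665 -0.1778 -0.3562]
[[0.22, -0.41], [0.08, -2.89], [-0.33, -0.32], [0.23, -0.54], [0.63, -0.27], [0.11, -1.14], [-0.45, -0.63], [-0.96, -0.63]]
hole 0.4909532584845794 -0.1122314177236429
top [313.14285714 195.53571429] handletop [ 0.49118009 -0.11128295]
scene [200.33333333 190.29166667] handletop [ 0.4939115  -0.11228929]
```

```bash
python3 -m handwheel '[{"x":0.023,"y":-0.039,"az":-0.106,"fingers":0.65},{"x":0.046,"y":-0.078,"az":-0.212,"fingers":0.65},{"x":0.069,"y":-0.117,"az":-0.318,"fingers":0.65},{"x":0.093,"y":-0.156,"az":-0.425,"fingers":0.65},{"x":0.116,"y":-0.195,"az":-0.53,"fingers":0.65},{"x":0.14,"y":-0.234,"az":-0.637,"fingers":0.65},{"x":0.163,"y":-0.273,"az":-0.744,"fingers":0.65},{"x":0.187,"y":-0.312,"az":-0.85,"fingers":0.65}]' 40
```

```text
$[0]: bad value
```

```bash
python3 -m handwheel '[{"x":0.023,"y":-0.039,"az":-0.106,"fingers":0.65},{"x":0.046,"y":-0.078,"az":-0.212,"fingers":0.65},{"x":0.069,"y":-0.117,"az":-0.318,"fingers":0.65},{"x":0.093,"y":-0.156,"az":-0.425,"fingers":0.65},{"x":0.116,"y":-0.195,"az":-0.53,"fingers":0.65},{"x":0.14,"y":-0.234,"az":-0.637,"fingers":0.65},{"x":0.163,"y":-0.273,"az":-0.744,"fingers":0.65},{"x":0.187,"y":-0.312,"az":-0.85,"fingers":0.65}]' 40
python3 - <<'E'
from rig import robot
from scipy.spatial.transform import Rotation as R
s=robot.read_state();print(s['position'],R.from_quat(s['tcp_rot']).as_matrix().round(4),s['force'])
E
```

```text
[0.11850251 0.51123894 0.24922531] [[ 2.258e-01  9.742e-01 -5.000e-04]
 [ 9.742e-01 -2.258e-01 -1.100e-03]
 [-1.100e-03 -2.000e-04 -1.000e+00]] [-0.42849175 -0.53806132 -0.60842289]$[0]: bad value
```

```bash
python3 -m handwheel '[{"ax":0,"ay":0,"az":-0.106,"x":0.023,"y":-0.039,"z":0,"fingers":0.65},{"ax":0,"ay":0,"az":-0.212,"x":0.046,"y":-0.078,"z":0,"fingers":0.65},{"ax":0,"ay":0,"az":-0.318,"x":0.069,"y":-0.117,"z":0,"fingers":0.65},{"ax":0,"ay":0,"az":-0.425,"x":0.093,"y":-0.156,"z":0,"fingers":0.65},{"ax":0,"ay":0,"az":-0.53,"x":0.116,"y":-0.195,"z":0,"fingers":0.65},{"ax":0,"ay":0,"az":-0.637,"x":0.14,"y":-0.234,"z":0,"fingers":0.65},{"ax":0,"ay":0,"az":-0.744,"x":0.163,"y":-0.273,"z":0,"fingers":0.65},{"ax":0,"ay":0,"az":-0.85,"x":0.187,"y":-0.312,"z":0,"fingers":0.65}]' 40
```

```text
time: 0.9
position: [0.3059, 0.1978, 0.2497]
tcp_rot: [0.97, 0.242, 0.0, -0.0]
force: [-0.0, 0.7, -0.2]
opening: 0.0571
```

```bash
python3 -m handwheel '[{"ax":0,"ay":0,"az":-0.106,"x":0.023,"y":-0.039,"z":0,"fingers":0.65},{"ax":0,"ay":0,"az":-0.212,"x":0.046,"y":-0.078,"z":0,"fingers":0.65},{"ax":0,"ay":0,"az":-0.318,"x":0.069,"y":-0.117,"z":0,"fingers":0.65},{"ax":0,"ay":0,"az":-0.425,"x":0.093,"y":-0.156,"z":0,"fingers":0.65},{"ax":0,"ay":0,"az":-0.53,"x":0.116,"y":-0.195,"z":0,"fingers":0.65},{"ax":0,"ay":0,"az":-0.637,"x":0.14,"y":-0.234,"z":0,"fingers":0.65},{"ax":0,"ay":0,"az":-0.744,"x":0.163,"y":-0.273,"z":0,"fingers":0.65},{"ax":0,"ay":0,"az":-0.85,"x":0.187,"y":-0.312,"z":0,"fingers":0.65}]' 40
cat > st.py <<'E'
from rig import robot
from scipy.spatial.transform import Rotation as R
import numpy as np
s=robot.read_state();m=R.from_quat(s['tcp_rot']).as_matrix()
print(s['time'],s['position'].round(4),"yaw",round(float(np.arctan2(m[1,0],m[0,0])),4),"z",m[:,2].round(4),"F",s['force'].round(2),"T",s['torque'].round(3),"o",round(float(s['opening']),4),"j",s['joints'].round(2))
E
python3 st.py
```

```text
time: 1.7
position: [0.4931, -0.1144, 0.2494]
tcp_rot: [0.984, -0.18, -0.0, -0.0]
force: [0.9, 0.9, 0.5]
opening: 0.0572
1.7 [ 0.4931 -0.1144  0.2494] yaw -0.3619 z [-5.e-04  3.e-04 -1.e+00] F [0.9  0.86 0.52] T [-0.077  0.094 -0.081] o 0.0572 j [-0.46  0.27  1.55  0.    1.32 -0.1 ]
```

```bash
python3 -m handwheel '[{"ax":0,"ay":0,"az":0,"x":-0.001,"y":0.002,"z":-0.015,"fingers":0.65},{"ax":0,"ay":0,"az":0,"x":-0.001,"y":0.002,"z":-0.03,"fingers":0.65},{"ax":0,"ay":0,"az":0,"x":-0.001,"y":0.002,"z":-0.05,"fingers":0.65},{"ax":0,"ay":0,"az":0,"x":-0.001,"y":0.002,"z":-0.07,"fingers":0.65},{"ax":0,"ay":0,"az":0,"x":-0.001,"y":0.002,"z":-0.09,"fingers":0.65},{"ax":0,"ay":0,"az":0,"x":-0.001,"y":0.002,"z":-0.105,"fingers":0.65},{"ax":0,"ay":0,"az":0,"x":-0.001,"y":0.002,"z":-0.112,"fingers":0.65},{"ax":0,"ay":0,"az":0,"x":-0.001,"y":0.002,"z":-0.112,"fingers":0.65}]' 20
python3 st.py
python3 - <<'E'
from h import *
import cv2
for n in("scene","top"): cv2.imwrite(f"pics/{n}1.png",robot.grab_frame(n)[:,:,::-1])
s=cv2.imread("pics/scene1.png"); t=cv2.imread("pics/top1.png")
cv2.imwrite("pics/d1.png",np.hstack([cv2.resize(s[140:260,140:240],None,fx=4,fy=4),cv2.resize(t[150:270,270:370],None,fx=4,fy=4)]))
E
```

```text
time: 2.5
position: [0.4912, -0.1104, 0.137]
tcp_rot: [0.984, -0.178, -0.001, -0.0]
force: [0.1, 0.8, -0.6]
opening: 0.057
2.5 [ 0.4912 -0.1104  0.137 ] yaw -0.357 z [-1.6e-03  8.0e-04 -1.0e+00] F [ 0.14  0.79 -0.63] T [-0.064  0.11  -0.061] o 0.057 j [-0.45  0.39  1.71  0.    1.05 -0.1 ]
```

View pics/d1.png

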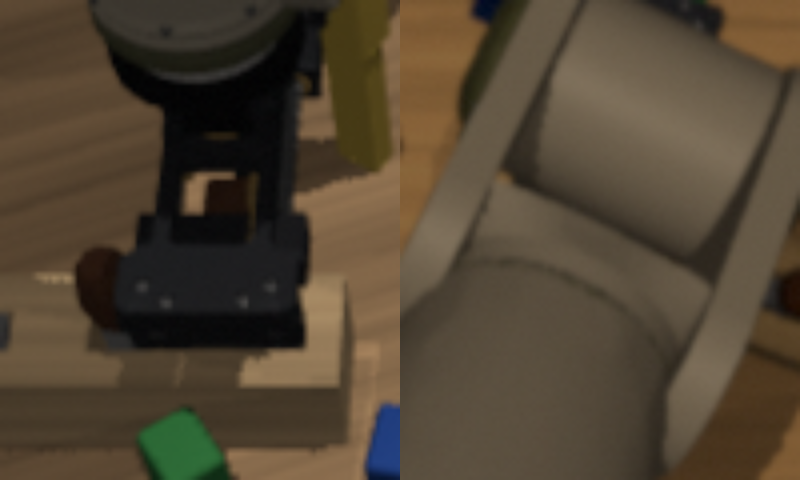

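The handle shows between the fingers at scene (197,189), so I'll close on it.

```bash
python3 -m handwheel '[{"ax":0,"ay":0,"az":0,"x":0,"y":0,"z":0,"fingers":0.4},{"ax":0,"ay":0,"az":0,"x":0,"y":0,"z":0,"fingers":0.3},{"ax":0,"ay":0,"az":0,"x":0,"y":0,"z":0,"fingers":0.2},{"ax":0,"ay":0,"az":0,"x":0,"y":0,"z":0,"fingers":0.1},{"ax":0,"ay":0,"az":0,"x":0,"y":0,"z":0,"fingers":0.1},{"ax":0,"ay":0,"az":0,"x":0,"y":0,"z":0,"fingers":0.1},{"ax":0,"ay":0,"az":0,"x":0,"y":0,"z":0,"fingers":0.1},{"ax":0,"ay":0,"az":0,"x":0,"y":0,"z":0,"fingers":0.1}]' 40
python3 st.py
```

```text
time: 3.4
position: [0.4916, -0.1105, 0.1379]
tcp_rot: [0.984, -0.178, 0.0, 0.0]
force: [-0.6, 0.1, 3.4]
opening: 0.026
3.4 [ 0.4916 -0.1105  0.1379] yaw -0.3569 z [ 1.e-04 -1.e-04 -1.e+00] F [-0.55  0.1   3.43] T [0.043 0.378 0.015] o 0.026 j [-0.45  0.39  1.71 -0.    1.05 -0.1 ]
```

```bash
python3 -m handwheel '[{"ax":0,"ay":0,"az":0,"x":0,"y":0,"z":0.008,"fingers":0.1},{"ax":0,"ay":0,"az":0,"x":0,"y":0,"z":0.02,"fingers":0.1},{"ax":0,"ay":0,"az":0,"x":0,"y":0,"z":0.04,"fingers":0.1},{"ax":0,"ay":0,"az":0,"x":0,"y":0,"z":0.06,"fingers":0.1},{"ax":0,"ay":0,"az":0,"x":0,"y":0,"z":0.08,"fingers":0.1},{"ax":0,"ay":0,"az":0,"x":0,"y":0,"z":0.10,"fingers":0.1},{"ax":0,"ay":0,"az":0,"x":0,"y":0,"z":0.12,"fingers":0.1},{"ax":0,"ay":0,"az":0,"x":0,"y":0,"z":0.13,"fingers":0.1}]' 40
python3 st.py
```

```text
time: 4.2
position: [0.4919, -0.1107, 0.27]
tcp_rot: [0.984, -0.178, 0.001, 0.0]
force: [-0.4, -0.0, -2.3]
opening: 0.0256
4.2 [ 0.4919 -0.1107  0.27  ] yaw -0.357 z [ 0.0027 -0.0013 -1.    ] F [-0.39 -0.03 -2.34] T [-0.082  0.069 -0.019] o 0.0256 j [-0.45  0.25  1.53  0.    1.36 -0.1 ]
```

```bash
python3 -m handwheel '[{"ax":0,"ay":0,"az":0,"x":0,"y":0,"z":0.03,"fingers":0.1},{"ax":0,"ay":0,"az":0,"x":0,"y":0.005,"z":0.06,"fingers":0.1},{"ax":0,"ay":0,"az":0.03,"x":0.003,"y":0.04,"z":0.07,"fingers":0.1},{"ax":0,"ay":0,"az":0.08,"x":0.01,"y":0.085,"z":0.07,"fingers":0.1},{"ax":0,"ay":0,"az":0.12,"x":0.014,"y":0.13,"z":0.07,"fingers":0.1},{"ax":0,"ay":0,"az":0.16,"x":0.018,"y":0.175,"z":0.07,"fingers":0.1},{"ax":0,"ay":0,"az":0.192,"x":0.021,"y":0.22,"z":0.07,"fingers":0.1},{"ax":0,"ay":0,"az":0.192,"x":0.021,"y":0.25,"z":0.07,"fingers":0.1}]' 40
python3 -m handwheel '[{"ax":0,"ay":0,"az":0,"x":0,"y":0.009,"z":-0.01,"fingers":0.1},{"ax":0,"ay":0,"az":0,"x":0,"y":0.018,"z":-0.03,"fingers":0.1},{"ax":0,"ay":0,"az":0,"x":0,"y":0.018,"z":-0.05,"fingers":0.1},{"ax":0,"ay":0,"az":0,"x":0,"y":0.018,"z":-0.065,"fingers":0.1},{"ax":0,"ay":0,"az":0,"x":0,"y":0.018,"z":-0.075,"fingers":0.1},{"ax":0,"ay":0,"az":0,"x":0,"y":0.018,"z":-0.08,"fingers":0.1},{"ax":0,"ay":0,"az":0,"x":0,"y":0.018,"z":-0.08,"fingers":0.1},{"ax":0,"ay":0,"az":0,"x":0,"y":0.018,"z":-0.08,"fingers":0.1}]' 40
python3 st.py
python3 - <<'E'
from h import *
import cv2
for n in("scene","top"): cv2.imwrite(f"pics/{n}2.png",robot.grab_frame(n)[:,:,::-1])
s=cv2.imread("pics/scene2.png"); t=cv2.imread("pics/top2.png")
cv2.imwrite("pics/e1.png",np.hstack([cv2.resize(s[120:240,290:390],None,fx=5,fy=5,interpolation=cv2.INTER_CUBIC)]))
cv2.imwrite("pics/e2.png",t)
E
```

```text
time: 5.0
position: [0.5122, 0.1421, 0.3376]
tcp_rot: [0.997, -0.081, -0.0, -0.0]
force: [-0.3, -0.6, -3.2]
opening: 0.0256
time: 5.8
position: [0.5128, 0.1573, 0.2583]
tcp_rot: [0.997, -0.083, 0.001, -0.0]
force: [0.4, 0.6, -1.5]
opening: 0.0259
5.8 [0.5128 0.1573 0.2583] yaw -0.1652 z [ 0.001  0.    -1.   ] F [ 0.37  0.63 -1.54] T [-0.089  0.065 -0.   ] o 0.0259 j [ 0.08  0.33  1.45 -0.    1.36  0.24]
```

View pics/e1.png

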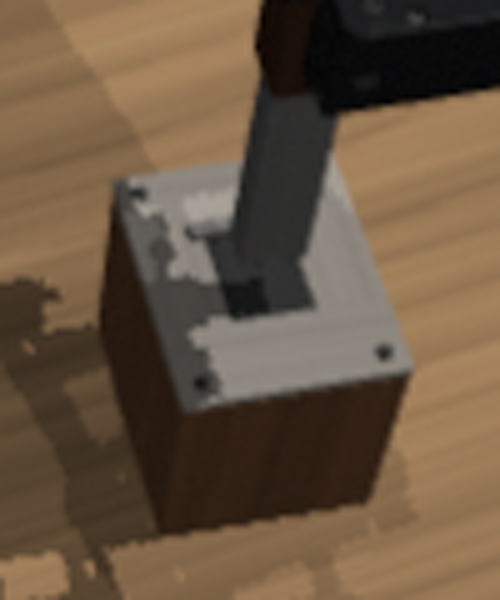

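View pics/e2.png

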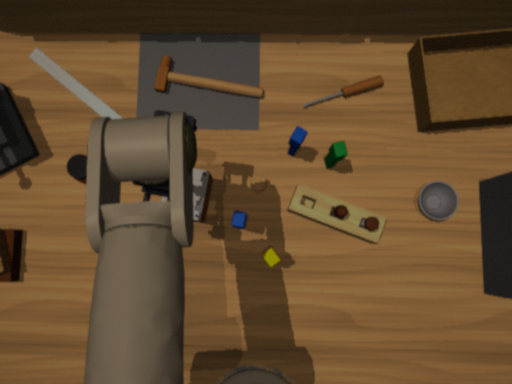

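The foot stands just above the mouth at scene (344,171); the top view is blocked by the arm. I'll overlay the predicted outlines to measure the offset.

```bash
cat > ov.py <<'E'
from h import *
import cv2,sys
from scipy.spatial.transform import Rotation as R
f,out,dx,dy,dz=sys.argv[1],sys.argv[2],*map(float,sys.argv[3:6])
s=robot.read_state();M=R.from_quat(s['tcp_rot']).as_matrix()
im=cv2.imread(f);x0,y0,k=315,130,12;c=cv2.resize(im[y0:y0+50,x0:x0+50],None,fx=k,fy=k,interpolation=cv2.INTER_CUBIC)
c=np.clip(c*1.5,0,255).astype(np.uint8)
def dr(X,col):
    uv=((proj("scene",X)-[x0,y0]+.5)*k-.5).round().astype(int)
    cv2.polylines(c,[uv.reshape(-1,1,2)],False,col,1)
def st(p): # stamp local: x tool, y, up from foot; 
    p=np.array(p,float); return s['position']+(np.c_[p[:,0]+dx,p[:,1]+dy,.128-dz-p[:,2]])@M.T
a,b=.008,.013
sq=[(a,b,0),(a,-b,0),(-a,-b,0),(-a,b,0),(a,b,0)]
dr(st(sq),(0,0,255))
for X in sq[:4]: dr(st([X,(X[0],X[1],.1)]),(0,0,255))
kx,ky,w=0.5043,.1594,-.166
C,S=np.cos(w),np.sin(w)
def kp(p): p=np.array(p,float);return np.c_[kx+C*p[:,0]-S*p[:,1],ky+S*p[:,0]+C*p[:,1],p[:,2]]
for hx,hy in((.055,.045),(.021,.017)):
    dr(kp([(hx,hy,.1),(hx,-hy,.1),(-hx,-hy,.1),(-hx,hy,.1),(hx,hy,.1)]),(0,255,0))
cv2.imwrite(out,c)
E
python3 ov.py pics/scene2.png pics/o2.png 0 0 0
```

```text
(no output)
```

View pics/o2.png

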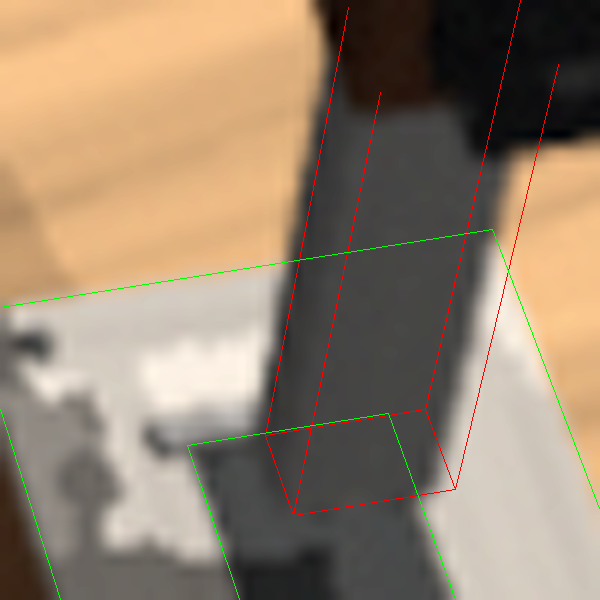

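Run:
```python
import cv2,numpy as np
im=cv2.imread("pics/scene2.png")
c=im[125:190,315:375].astype(float); c=np.clip(255*(c/255)**.5,0,255)
c=cv2.resize(c.astype(np.uint8),None,fx=9,fy=9,interpolation=cv2.INTER_NEAREST)
cv2.imwrite("pics/n2.png",c)
for r in (150,155,160): print(r,im[r,332:364].mean(1).astype(int))
```

```text
150 [119 119 121 122 123 123 107  53  37  38  41  46  45  44  45  46  46  46
  46  46  46  47  46  71 112 125 126 126 127 127 128 129]
155 [132 132 132 131 130 113  55  38  37  41  45  46  46  46  45  46  46  47
  46  46  46  45  78 131 155 153 143 129 129 129 130 131]
160 [160 160 160 160 139  60  37  37  41  46  45  45  46  45  46  46  45  46
  46  46  46  81 128 133 134 134 142 151 132 118 117 117]
```

View pics/n2.png

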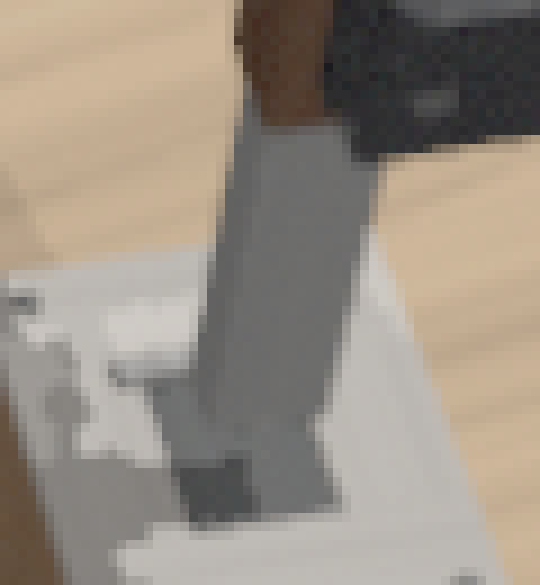

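```bash
cat > fs.py <<'E'
from h import *
from scipy.spatial.transform import Rotation as R
s=robot.read_state();M=R.from_quat(s['tcp_rot']).as_matrix();pos=s['position']
obs={150:(338.5,342,355.3),155:(337.5,341,354.2),160:(336.5,340,353.1)}
a,b=.008,.013
def line(l,row,q):
    c,n=np.cos(q[2]),np.sin(q[2])
    L=np.array([[q[0]+c*l[0]-n*l[1],q[1]+n*l[0]+c*l[1],z] for z in(.128,.05)])
    # y tool is flipped; ok
    uv=proj("scene",pos+L@M.T);t=(row-uv[0,1])/(uv[1,1]-uv[0,1]);return uv[0,0]+t*(uv[1,0]-uv[0,0])
# tool y = M[:,1]; left-back, left-front, right-front corners in view
def corners(q): return 
sy=1 if M[1,1]<0 else -1   # world -y is tool +y
LB,LF,RF=(-a,b*sy),(a,b*sy),(a,-b*sy)
def r(q,fixyaw=False):
    return np.array([line(l,row,q)-o[i] for row,o in obs.items() for i,l in enumerate((LB,LF,RF))])
print(r([0,0,0]).round(2))
for f in (lambda p:r([p[0],p[1],p[2]]),):
    z=least_squares(f,[0,0,0]);print(z.x,z.fun.round(2))
z=least_squares(lambda p:r([0,p[0],0]),[0]);print("dy only",z.x,z.fun.round(2),"tool y",M[:,1])
z=least_squares(lambda p:r([0,p[0],p[1]]),[0,0]);print("dy,yaw",z.x,z.fun.round(2))
E
python3 fs.py
```

```text
[1.18 1.57 2.07 1.22 1.55 1.96 1.25 1.53 1.85]
[-0.02063693 -0.00681055  0.01703872] [-0.05 -0.    0.08  0.    0.   -0.    0.05  0.   -0.08]
dy only [0.00302549] [-0.4  -0.06  0.48 -0.34 -0.05  0.39 -0.28 -0.05  0.3 ] tool y [-1.64315813e-01 -9.86407751e-01 -2.50925685e-04]
dy,yaw [0.00299075 0.00772238] [-0.37 -0.1   0.49 -0.31 -0.09  0.4  -0.25 -0.09  0.31]
```

The shank sits about 3–4 mm to world −y of the pocket axis. I'll correct it, lower to just above the mouth, and look again.

```bash
python3 -m handwheel '[{"ax":0,"ay":0,"az":0,"x":0,"y":0.002,"z":-0.005,"fingers":0.1},{"ax":0,"ay":0,"az":0,"x":0,"y":0.004,"z":-0.01,"fingers":0.1},{"ax":0,"ay":0,"az":0,"x":0,"y":0.004,"z":-0.015,"fingers":0.1},{"ax":0,"ay":0,"az":0,"x":0,"y":0.004,"z":-0.019,"fingers":0.1},{"ax":0,"ay":0,"az":0,"x":0,"y":0.004,"z":-0.022,"fingers":0.1},{"ax":0,"ay":0,"az":0,"x":0,"y":0.004,"z":-0.022,"fingers":0.1},{"ax":0,"ay":0,"az":0,"x":0,"y":0.004,"z":-0.022,"fingers":0.1},{"ax":0,"ay":0,"az":0,"x":0,"y":0.004,"z":-0.022,"fingers":0.1}]' 40
python3 st.py
python3 - <<'E'
from h import *
import cv2
a=[robot.grab_frame("scene") for _ in range(3)]
im=np.mean(a,0)[:,:,::-1];cv2.imwrite("pics/scene3.png",im)
c=im[125:190,315:375]; c=np.clip(255*(c/255)**.5,0,255)
cv2.imwrite("pics/n3.png",cv2.resize(c.astype(np.uint8),None,fx=9,fy=9,interpolation=cv2.INTER_NEAREST))
for r in (150,155,160,165,170): print(r,im[r,328:360].mean(1).astype(int).tolist())
E
python3 ov.py pics/scene3.png pics/o3.png 0 0.003 0
```

```text
time: 6.7
position: [0.5127, 0.1614, 0.2359]
tcp_rot: [0.997, -0.082, 0.0, -0.0]
force: [0.2, 0.5, -1.3]
opening: 0.0255
6.7 [0.5127 0.1614 0.2359] yaw -0.1651 z [ 5.e-04  1.e-04 -1.e+00] F [ 0.19  0.48 -1.35] T [-0.068  0.084  0.011] o 0.0255 j [0.09 0.35 1.48 0.   1.31 0.25]
150 [119, 118, 118, 119, 120, 121, 122, 123, 123, 124, 123, 124, 107, 46, 38, 38, 42, 47, 46, 47, 47, 47, 47, 47, 48, 40, 17, 10, 10, 10, 8, 11]
155 [135, 135, 135, 134, 134, 133, 133, 132, 132, 131, 131, 113, 47, 37, 38, 41, 47, 45, 46, 46, 46, 47, 47, 47, 47, 47, 47, 47, 85, 137, 144, 130]
160 [153, 161, 161, 161, 161, 161, 161, 161, 161, 161, 138, 52, 38, 38, 41, 46, 45, 46, 46, 46, 46, 46, 47, 47, 47, 47, 46, 83, 129, 135, 135, 133]
165 [50, 63, 90, 105, 101, 104, 108, 105, 98, 81, 45, 39, 38, 41, 46, 45, 46, 46, 46, 46, 46, 47, 46, 46, 46, 51, 93, 137, 137, 135, 132, 132]
170 [65, 67, 88, 102, 48, 48, 49, 50, 48, 40, 38, 38, 41, 45, 45, 45, 45, 46, 46, 47, 46, 46, 46, 47, 60, 103, 137, 138, 137, 136, 136, 134][ WARN:0@2.078] global loadsave.cpp:1063 imwrite_ Unsupported depth image for selected encoder is fallbacked to CV_8U.
```

View pics/n3.png

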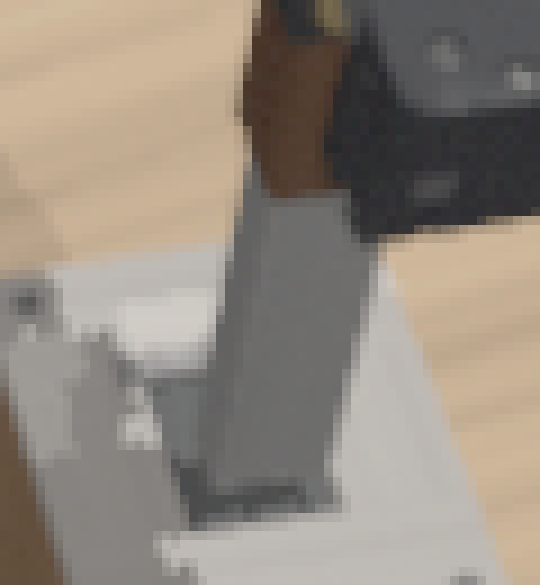

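View pics/o3.png

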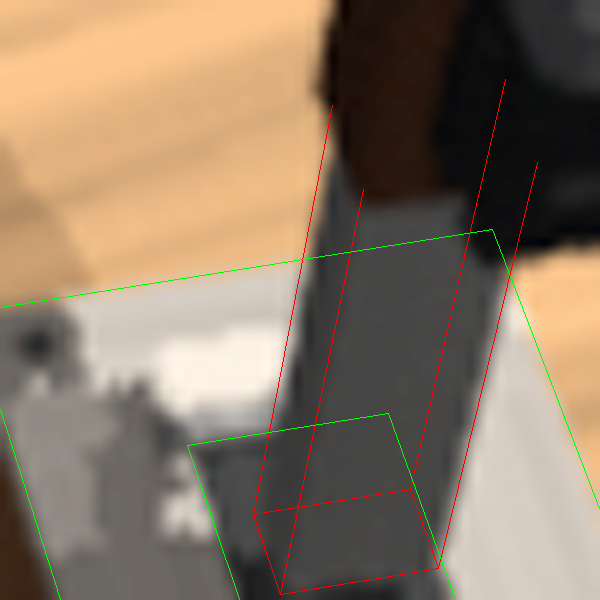

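```bash
sed -i 's/^obs=.*/obs={155:(339.4,343,356.15),160:(338.45,342,355.1),165:(337.4,341,353.95)}/' fs.py; python3 fs.py
python3 - <<'E'
from h import *
for c in [(.021,.017),(.021,-.017),(-.021,-.017)]:
    w=-.166;C,S=np.cos(w),np.sin(w);u=proj("scene",[.5043+C*c[0]-S*c[1],.1594+S*c[0]+C*c[1],.1])[0];print(((u-[315,125]+.5)*9).round(1))
E
```

```text
[1.12 1.4  1.8  1.08 1.35 1.61 1.13 1.3  1.52]
[-0.01491755 -0.00456299  0.01177741] [-0.    0.03  0.13 -0.03 -0.   -0.03  0.04 -0.03 -0.1 ]
dy only [0.00267602] [-0.25 -0.01  0.42 -0.28 -0.04  0.25 -0.2  -0.07  0.18] tool y [-1.64260225e-01 -9.86417040e-01 -4.40918551e-05]
dy,yaw [0.00265766 0.00403972] [-0.24 -0.03  0.42 -0.26 -0.06  0.25 -0.19 -0.09  0.18]
[347.1 509.4]
[192.5 534.8]
[140.3 379.4]
```

Relative to the mouth the foot is centred to within about 1 mm. Starting the descent through the flap.

```bash
python3 -m handwheel '[{"ax":0,"ay":0,"az":0,"x":0.0005,"y":0,"z":-0.003,"fingers":0.1},{"ax":0,"ay":0,"az":0,"x":0.0005,"y":0,"z":-0.006,"fingers":0.1},{"ax":0,"ay":0,"az":0,"x":0.0005,"y":0,"z":-0.008,"fingers":0.1},{"ax":0,"ay":0,"az":0,"x":0.0005,"y":0,"z":-0.01,"fingers":0.1},{"ax":0,"ay":0,"az":0,"x":0.0005,"y":0,"z":-0.012,"fingers":0.1},{"ax":0,"ay":0,"az":0,"x":0.0005,"y":0,"z":-0.014,"fingers":0.1},{"ax":0,"ay":0,"az":0,"x":0.0005,"y":0,"z":-0.016,"fingers":0.1},{"ax":0,"ay":0,"az":0,"x":0.0005,"y":0,"z":-0.016,"fingers":0.1}]' 50
python3 st.py
```

```text
time: 7.65
position: [0.513, 0.1615, 0.2196]
tcp_rot: [0.997, -0.082, -0.0, 0.0]
force: [-1.2, -0.2, 1.1]
opening: 0.0255
7.65 [0.513  0.1615 0.2196] yaw -0.165 z [-1.e-04 -0.e+00 -1.e+00] F [-1.24 -0.23  1.05] T [-0.06   0.418  0.015] o 0.0255 j [ 0.09  0.37  1.51 -0.    1.27  0.25]
```

```bash
python3 -m handwheel '[{"ax":0,"ay":0,"az":0,"x":0,"y":0,"z":-0.002,"fingers":0.1},{"ax":0,"ay":0,"az":0,"x":0,"y":0,"z":-0.004,"fingers":0.1},{"ax":0,"ay":0,"az":0,"x":0,"y":0,"z":-0.006,"fingers":0.1},{"ax":0,"ay":0,"az":0,"x":0,"y":0,"z":-0.008,"fingers":0.1},{"ax":0,"ay":0,"az":0,"x":0,"y":0,"z":-0.01,"fingers":0.1},{"ax":0,"ay":0,"az":0,"x":0,"y":0,"z":-0.012,"fingers":0.1},{"ax":0,"ay":0,"az":0,"x":0,"y":0,"z":-0.014,"fingers":0.1},{"ax":0,"ay":0,"az":0,"x":0,"y":0,"z":-0.016,"fingers":0.1}]' 50
python3 st.py
```

```text
time: 8.45
position: [0.5132, 0.1614, 0.2036]
tcp_rot: [0.997, -0.082, 0.0, -0.0]
force: [1.0, -0.4, 2.2]
opening: 0.0255
8.45 [0.5132 0.1614 0.2036] yaw -0.165 z [ 6.e-04 -0.e+00 -1.e+00] F [ 1.03 -0.41  2.2 ] T [-0.104 -0.157  0.024] o 0.0255 j [ 0.09  0.38  1.53 -0.    1.23  0.25]
```

```bash
python3 -m handwheel '[{"ax":0,"ay":0,"az":0,"x":0,"y":0,"z":-0.002,"fingers":0.1},{"ax":0,"ay":0,"az":0,"x":0,"y":0,"z":-0.004,"fingers":0.1},{"ax":0,"ay":0,"az":0,"x":0,"y":0,"z":-0.006,"fingers":0.1},{"ax":0,"ay":0,"az":0,"x":0,"y":0,"z":-0.008,"fingers":0.1},{"ax":0,"ay":0,"az":0,"x":0,"y":0,"z":-0.01,"fingers":0.1},{"ax":0,"ay":0,"az":0,"x":0,"y":0,"z":-0.012,"fingers":0.1},{"ax":0,"ay":0,"az":0,"x":0,"y":0,"z":-0.013,"fingers":0.1},{"ax":0,"ay":0,"az":0,"x":0,"y":0,"z":-0.014,"fingers":0.1}]' 50
python3 st.py; python3 st.py
```

```text
time: 9.25
position: [0.5132, 0.1614, 0.1896]
tcp_rot: [0.997, -0.082, 0.0, 0.0]
force: [2.9, -1.2, -0.6]
opening: 0.0255
9.25 [0.5132 0.1614 0.1896] yaw -0.165 z [ 3.e-04 -1.e-04 -1.e+00] F [ 2.89 -1.18 -0.62] T [-0.17  -0.633  0.021] o 0.0255 j [ 0.09  0.39  1.55 -0.    1.2   0.25]
9.25 [0.5132 0.1614 0.1896] yaw -0.165 z [ 3.e-04 -1.e-04 -1.e+00] F [ 2.89 -1.18 -0.62] T [-0.17  -0.633  0.021] o 0.0255 j [ 0.09  0.39  1.55 -0.    1.2   0.25]
```

The edge of the flap is past, with about 3 N pushing to +x. Quick look before the pocket rim.

```bash
python3 - <<'E'
from h import *
import cv2
im=robot.grab_frame("scene")[:,:,::-1];cv2.imwrite("pics/scene4.png",im)
c=im[125:190,315:375].astype(float); c=np.clip(255*(c/255)**.5,0,255)
cv2.imwrite("pics/n4.png",cv2.resize(c.astype(np.uint8),None,fx=9,fy=9,interpolation=cv2.INTER_NEAREST))
for r in (160,165,170): print(r,im[r,328:365].mean(1).astype(int).tolist())
E
python3 ov.py pics/scene4.png pics/o4.png 0 0.0027 0
```

```text
160 [98, 132, 129, 151, 145, 133, 143, 163, 162, 162, 141, 59, 23, 16, 16, 17, 16, 19, 15, 12, 8, 8, 8, 7, 7, 9, 11, 9, 9, 11, 10, 10, 10, 9, 11, 8, 9]
165 [50, 53, 53, 54, 54, 54, 53, 54, 58, 63, 52, 39, 39, 42, 48, 46, 47, 47, 47, 47, 45, 31, 8, 9, 11, 8, 10, 12, 18, 21, 22, 20, 17, 12, 10, 11, 10]
170 [67, 67, 65, 52, 25, 24, 30, 38, 38, 37, 39, 37, 42, 48, 46, 47, 47, 47, 47, 47, 47, 44, 30, 18, 27, 43, 63, 87, 104, 107, 112, 110, 111, 124, 136, 135, 128]
```

View pics/n4.png

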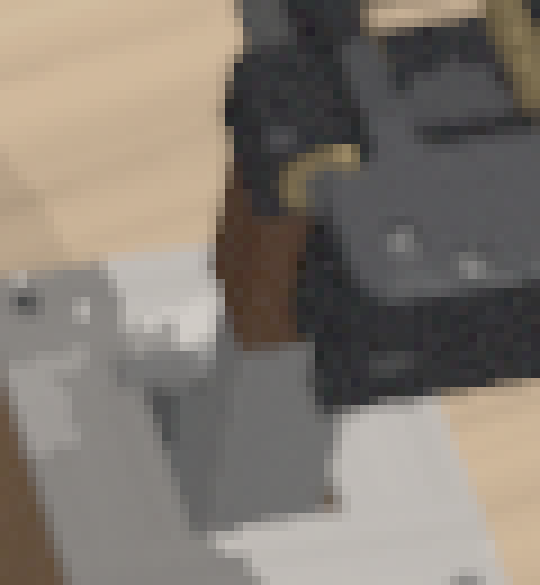

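View pics/o4.png

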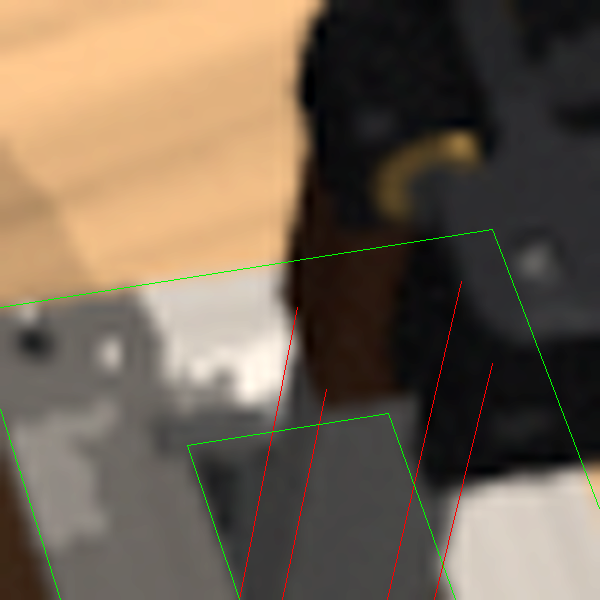

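```bash
python3 -m handwheel '[{"ax":0,"ay":0,"az":0,"x":0,"y":0,"z":-0.001,"fingers":0.1},{"ax":0,"ay":0,"az":0,"x":0,"y":0,"z":-0.002,"fingers":0.1},{"ax":0,"ay":0,"az":0,"x":0,"y":0,"z":-0.003,"fingers":0.1},{"ax":0,"ay":0,"az":0,"x":0,"y":0,"z":-0.004,"fingers":0.1},{"ax":0,"ay":0,"az":0,"x":0,"y":0,"z":-0.005,"fingers":0.1},{"ax":0,"ay":0,"az":0,"x":0,"y":0,"z":-0.006,"fingers":0.1},{"ax":0,"ay":0,"az":0,"x":0,"y":0,"z":-0.007,"fingers":0.1},{"ax":0,"ay":0,"az":0,"x":0,"y":0,"z":-0.008,"fingers":0.1}]' 50
python3 st.py
```

```text
time: 10.1
position: [0.5131, 0.1614, 0.1816]
tcp_rot: [0.997, -0.082, 0.0, -0.0]
force: [2.9, 0.2, -1.1]
opening: 0.0256
10.1 [0.5131 0.1614 0.1816] yaw -0.165 z [ 0.  0. -1.] F [ 2.94  0.16 -1.12] T [-0.22  -0.634  0.033] o 0.0256 j [0.09 0.4  1.56 0.   1.18 0.25]
```

```bash
python3 -m handwheel '[{"ax":0,"ay":0,"az":0,"x":0,"y":0,"z":-0.0003,"fingers":0.1},{"ax":0,"ay":0,"az":0,"x":0,"y":0,"z":-0.0006,"fingers":0.1},{"ax":0,"ay":0,"az":0,"x":0,"y":0,"z":-0.0009,"fingers":0.1},{"ax":0,"ay":0,"az":0,"x":0,"y":0,"z":-0.0012,"fingers":0.1},{"ax":0,"ay":0,"az":0,"x":0,"y":0,"z":-0.0015,"fingers":0.1},{"ax":0,"ay":0,"az":0,"x":0,"y":0,"z":-0.0018,"fingers":0.1},{"ax":0,"ay":0,"az":0,"x":0,"y":0,"z":-0.002,"fingers":0.1},{"ax":0,"ay":0,"az":0,"x":0,"y":0,"z":-0.002,"fingers":0.1}]' 50
python3 st.py
```

```text
time: 10.9
position: [0.5131, 0.1614, 0.1797]
tcp_rot: [0.997, -0.082, -0.0, 0.0]
force: [2.1, -0.6, -0.5]
opening: 0.0258
10.9 [0.5131 0.1614 0.1797] yaw -0.165 z [-0. -0. -1.] F [ 2.12 -0.61 -0.52] T [-0.208 -0.643 -0.022] o 0.0258 j [ 0.09  0.4   1.56 -0.    1.18  0.25]
```

Foot at about 0.0517, level with the rim. I'll keep going in 2 mm steps.

```bash
python3 -m handwheel '[{"ax":0,"ay":0,"az":0,"x":0,"y":0,"z":-0.0003,"fingers":0.1},{"ax":0,"ay":0,"az":0,"x":0,"y":0,"z":-0.0006,"fingers":0.1},{"ax":0,"ay":0,"az":0,"x":0,"y":0,"z":-0.0009,"fingers":0.1},{"ax":0,"ay":0,"az":0,"x":0,"y":0,"z":-0.0012,"fingers":0.1},{"ax":0,"ay":0,"az":0,"x":0,"y":0,"z":-0.0015,"fingers":0.1},{"ax":0,"ay":0,"az":0,"x":0,"y":0,"z":-0.0018,"fingers":0.1},{"ax":0,"ay":0,"az":0,"x":0,"y":0,"z":-0.002,"fingers":0.1},{"ax":0,"ay":0,"az":0,"x":0,"y":0,"z":-0.002,"fingers":0.1}]' 50
python3 st.py
```

```text
time: 11.7
position: [0.5131, 0.1615, 0.1777]
tcp_rot: [0.997, -0.082, -0.0, -0.0]
force: [2.3, -0.8, -0.9]
opening: 0.0255
11.7 [0.5131 0.1615 0.1777] yaw -0.165 z [-0.e+00  1.e-04 -1.e+00] F [ 2.33 -0.83 -0.95] T [-0.178 -0.678 -0.028] o 0.0255 j [0.09 0.41 1.56 0.   1.17 0.25]
```

```bash
python3 -m handwheel '[{"ax":0,"ay":0,"az":0,"x":0,"y":0,"z":-0.0003,"fingers":0.1},{"ax":0,"ay":0,"az":0,"x":0,"y":0,"z":-0.0006,"fingers":0.1},{"ax":0,"ay":0,"az":0,"x":0,"y":0,"z":-0.0009,"fingers":0.1},{"ax":0,"ay":0,"az":0,"x":0,"y":0,"z":-0.0012,"fingers":0.1},{"ax":0,"ay":0,"az":0,"x":0,"y":0,"z":-0.0015,"fingers":0.1},{"ax":0,"ay":0,"az":0,"x":0,"y":0,"z":-0.0018,"fingers":0.1},{"ax":0,"ay":0,"az":0,"x":0,"y":0,"z":-0.002,"fingers":0.1},{"ax":0,"ay":0,"az":0,"x":0,"y":0,"z":-0.002,"fingers":0.1}]' 50
python3 st.py
```

```text
time: 12.5
position: [0.5131, 0.1614, 0.1757]
tcp_rot: [0.997, -0.082, -0.0, -0.0]
force: [3.1, 0.5, -0.4]
opening: 0.0257
12.5 [0.5131 0.1614 0.1757] yaw -0.165 z [-0.  0. -1.] F [ 3.09  0.49 -0.37] T [-0.219 -0.688  0.024] o 0.0257 j [0.09 0.41 1.56 0.   1.17 0.25]
```

```bash
python3 -m handwheel '[{"ax":0,"ay":0,"az":0,"x":0,"y":0,"z":-0.0003,"fingers":0.1},{"ax":0,"ay":0,"az":0,"x":0,"y":0,"z":-0.0006,"fingers":0.1},{"ax":0,"ay":0,"az":0,"x":0,"y":0,"z":-0.0009,"fingers":0.1},{"ax":0,"ay":0,"az":0,"x":0,"y":0,"z":-0.0012,"fingers":0.1},{"ax":0,"ay":0,"az":0,"x":0,"y":0,"z":-0.0015,"fingers":0.1},{"ax":0,"ay":0,"az":0,"x":0,"y":0,"z":-0.0018,"fingers":0.1},{"ax":0,"ay":0,"az":0,"x":0,"y":0,"z":-0.002,"fingers":0.1},{"ax":0,"ay":0,"az":0,"x":0,"y":0,"z":-0.002,"fingers":0.1}]' 50
python3 st.py
```

```text
time: 13.3
position: [0.5131, 0.1614, 0.1737]
tcp_rot: [0.997, -0.082, -0.0, 0.0]
force: [2.5, -1.0, -0.8]
opening: 0.026
13.3 [0.5131 0.1614 0.1737] yaw -0.165 z [-0. -0. -1.] F [ 2.46 -0.98 -0.76] T [-0.224 -0.632  0.028] o 0.026 j [ 0.09  0.41  1.57 -0.    1.16  0.25]
```

```bash
python3 -m handwheel '[{"ax":0,"ay":0,"az":0,"x":0,"y":0,"z":-0.0003,"fingers":0.1},{"ax":0,"ay":0,"az":0,"x":0,"y":0,"z":-0.0006,"fingers":0.1},{"ax":0,"ay":0,"az":0,"x":0,"y":0,"z":-0.0009,"fingers":0.1},{"ax":0,"ay":0,"az":0,"x":0,"y":0,"z":-0.0012,"fingers":0.1},{"ax":0,"ay":0,"az":0,"x":0,"y":0,"z":-0.0015,"fingers":0.1},{"ax":0,"ay":0,"az":0,"x":0,"y":0,"z":-0.0018,"fingers":0.1},{"ax":0,"ay":0,"az":0,"x":0,"y":0,"z":-0.002,"fingers":0.1},{"ax":0,"ay":0,"az":0,"x":0,"y":0,"z":-0.002,"fingers":0.1}]' 50
python3 st.py
```

```text
time: 14.1
position: [0.5131, 0.1614, 0.1717]
tcp_rot: [0.997, -0.082, -0.0, -0.0]
force: [1.5, -1.0, -0.4]
opening: 0.0256
14.1 [0.5131 0.1614 0.1717] yaw -0.165 z [-0.  0. -1.] F [ 1.46 -0.97 -0.39] T [-0.227 -0.59  -0.049] o 0.0256 j [0.09 0.41 1.57 0.   1.16 0.25]
```

```bash
cat > ok.py <<'E'
from rig import robot
import sys
sys.exit(0 if robot.read_state()['force'][2]<2.5 else 1)
E
python3 -m handwheel '[{"ax":0,"ay":0,"az":0,"x":0,"y":0,"z":-0.0003,"fingers":0.1},{"ax":0,"ay":0,"az":0,"x":0,"y":0,"z":-0.0006,"fingers":0.1},{"ax":0,"ay":0,"az":0,"x":0,"y":0,"z":-0.0009,"fingers":0.1},{"ax":0,"ay":0,"az":0,"x":0,"y":0,"z":-0.0012,"fingers":0.1},{"ax":0,"ay":0,"az":0,"x":0,"y":0,"z":-0.0015,"fingers":0.1},{"ax":0,"ay":0,"az":0,"x":0,"y":0,"z":-0.0018,"fingers":0.1},{"ax":0,"ay":0,"az":0,"x":0,"y":0,"z":-0.002,"fingers":0.1},{"ax":0,"ay":0,"az":0,"x":0,"y":0,"z":-0.002,"fingers":0.1}]' 50
python3 st.py; python3 ok.py && python3 -m handwheel '[{"ax":0,"ay":0,"az":0,"x":0,"y":0,"z":-0.0003,"fingers":0.1},{"ax":0,"ay":0,"az":0,"x":0,"y":0,"z":-0.0006,"fingers":0.1},{"ax":0,"ay":0,"az":0,"x":0,"y":0,"z":-0.0009,"fingers":0.1},{"ax":0,"ay":0,"az":0,"x":0,"y":0,"z":-0.0012,"fingers":0.1},{"ax":0,"ay":0,"az":0,"x":0,"y":0,"z":-0.0015,"fingers":0.1},{"ax":0,"ay":0,"az":0,"x":0,"y":0,"z":-0.0018,"fingers":0.1},{"ax":0,"ay":0,"az":0,"x":0,"y":0,"z":-0.002,"fingers":0.1},{"ax":0,"ay":0,"az":0,"x":0,"y":0,"z":-0.002,"fingers":0.1}]' 50
python3 st.py; python3 ok.py && python3 -m handwheel '[{"ax":0,"ay":0,"az":0,"x":0,"y":0,"z":-0.0003,"fingers":0.1},{"ax":0,"ay":0,"az":0,"x":0,"y":0,"z":-0.0006,"fingers":0.1},{"ax":0,"ay":0,"az":0,"x":0,"y":0,"z":-0.0009,"fingers":0.1},{"ax":0,"ay":0,"az":0,"x":0,"y":0,"z":-0.0012,"fingers":0.1},{"ax":0,"ay":0,"az":0,"x":0,"y":0,"z":-0.0015,"fingers":0.1},{"ax":0,"ay":0,"az":0,"x":0,"y":0,"z":-0.0018,"fingers":0.1},{"ax":0,"ay":0,"az":0,"x":0,"y":0,"z":-0.002,"fingers":0.1},{"ax":0,"ay":0,"az":0,"x":0,"y":0,"z":-0.002,"fingers":0.1}]' 50
python3 st.py
```

```text
time: 14.9
position: [0.5131, 0.1614, 0.1697]
tcp_rot: [0.997, -0.082, -0.0, 0.0]
force: [3.1, 0.5, -1.0]
opening: 0.0257
14.9 [0.5131 0.1614 0.1697] yaw -0.165 z [-0. -0. -1.] F [ 3.09  0.46 -0.99] T [-0.234 -0.614  0.007] o 0.0257 j [ 0.09  0.42  1.57 -0.    1.16  0.25]
time: 15.7
position: [0.5131, 0.1614, 0.1677]
tcp_rot: [0.997, -0.082, -0.0, 0.0]
force: [2.9, -0.0, -0.4]
opening: 0.0258
15.7 [0.5131 0.1614 0.1677] yaw -0.165 z [-0. -0. -1.] F [ 2.88 -0.01 -0.35] T [-0.215 -0.555  0.029] o 0.0258 j [ 0.09  0.42  1.57 -0.    1.15  0.25]
time: 16.5
position: [0.5131, 0.1614, 0.1657]
tcp_rot: [0.997, -0.082, 0.0, 0.0]
force: [2.1, -0.2, 0.3]
opening: 0.0255
16.5 [0.5131 0.1614 0.1657] yaw -0.165 z [ 0. -0. -1.] F [ 2.09 -0.16  0.3 ] T [-0.148 -0.538 -0.013] o 0.0255 j [ 0.09  0.42  1.58 -0.    1.15  0.25]
```

```bash
python3 -m handwheel '[{"ax":0,"ay":0,"az":0,"x":0,"y":0,"z":-0.0003,"fingers":0.1},{"ax":0,"ay":0,"az":0,"x":0,"y":0,"z":-0.0006,"fingers":0.1},{"ax":0,"ay":0,"az":0,"x":0,"y":0,"z":-0.0009,"fingers":0.1},{"ax":0,"ay":0,"az":0,"x":0,"y":0,"z":-0.0012,"fingers":0.1},{"ax":0,"ay":0,"az":0,"x":0,"y":0,"z":-0.0015,"fingers":0.1},{"ax":0,"ay":0,"az":0,"x":0,"y":0,"z":-0.0018,"fingers":0.1},{"ax":0,"ay":0,"az":0,"x":0,"y":0,"z":-0.002,"fingers":0.1},{"ax":0,"ay":0,"az":0,"x":0,"y":0,"z":-0.002,"fingers":0.1}]' 50
python3 st.py; python3 ok.py && python3 -m handwheel '[{"ax":0,"ay":0,"az":0,"x":0,"y":0,"z":-0.0003,"fingers":0.1},{"ax":0,"ay":0,"az":0,"x":0,"y":0,"z":-0.0006,"fingers":0.1},{"ax":0,"ay":0,"az":0,"x":0,"y":0,"z":-0.0009,"fingers":0.1},{"ax":0,"ay":0,"az":0,"x":0,"y":0,"z":-0.0012,"fingers":0.1},{"ax":0,"ay":0,"az":0,"x":0,"y":0,"z":-0.0015,"fingers":0.1},{"ax":0,"ay":0,"az":0,"x":0,"y":0,"z":-0.0018,"fingers":0.1},{"ax":0,"ay":0,"az":0,"x":0,"y":0,"z":-0.002,"fingers":0.1},{"ax":0,"ay":0,"az":0,"x":0,"y":0,"z":-0.002,"fingers":0.1}]' 50
python3 st.py; python3 ok.py && python3 -m handwheel '[{"ax":0,"ay":0,"az":0,"x":0,"y":0,"z":-0.0003,"fingers":0.1},{"ax":0,"ay":0,"az":0,"x":0,"y":0,"z":-0.0006,"fingers":0.1},{"ax":0,"ay":0,"az":0,"x":0,"y":0,"z":-0.0009,"fingers":0.1},{"ax":0,"ay":0,"az":0,"x":0,"y":0,"z":-0.0012,"fingers":0.1},{"ax":0,"ay":0,"az":0,"x":0,"y":0,"z":-0.0015,"fingers":0.1},{"ax":0,"ay":0,"az":0,"x":0,"y":0,"z":-0.0018,"fingers":0.1},{"ax":0,"ay":0,"az":0,"x":0,"y":0,"z":-0.002,"fingers":0.1},{"ax":0,"ay":0,"az":0,"x":0,"y":0,"z":-0.002,"fingers":0.1}]' 50
python3 st.py
```

```text
time: 17.3
position: [0.5131, 0.1614, 0.1637]
tcp_rot: [0.997, -0.082, -0.0, -0.0]
force: [3.1, -0.6, 0.0]
opening: 0.0255
17.3 [0.5131 0.1614 0.1637] yaw -0.165 z [-0.  0. -1.] F [ 3.14 -0.62  0.  ] T [-0.178 -0.605  0.085] o 0.0255 j [0.09 0.42 1.58 0.   1.14 0.25]
time: 18.1
position: [0.5131, 0.1615, 0.1617]
tcp_rot: [0.997, -0.082, 0.0, -0.0]
force: [2.4, 0.2, -0.5]
opening: 0.0255
18.1 [0.5131 0.1615 0.1617] yaw -0.165 z [ 0.  0. -1.] F [ 2.41  0.16 -0.47] T [-0.226 -0.557 -0.038] o 0.0255 j [0.09 0.42 1.58 0.   1.14 0.25]
time: 18.9
position: [0.5131, 0.1614, 0.1597]
tcp_rot: [0.997, -0.082, -0.0, 0.0]
force: [2.9, -0.9, -0.7]
opening: 0.0258
18.9 [0.5131 0.1614 0.1597] yaw -0.165 z [-1.e-04 -0.e+00 -1.e+00] F [ 2.94 -0.86 -0.68] T [-0.221 -0.607  0.019] o 0.0258 j [ 0.09  0.43  1.58 -0.    1.13  0.25]
```

Foot at about 0.032, still free.

```bash
python3 -m handwheel '[{"ax":0,"ay":0,"az":0,"x":0,"y":0,"z":-0.0003,"fingers":0.1},{"ax":0,"ay":0,"az":0,"x":0,"y":0,"z":-0.0006,"fingers":0.1},{"ax":0,"ay":0,"az":0,"x":0,"y":0,"z":-0.0009,"fingers":0.1},{"ax":0,"ay":0,"az":0,"x":0,"y":0,"z":-0.0012,"fingers":0.1},{"ax":0,"ay":0,"az":0,"x":0,"y":0,"z":-0.0015,"fingers":0.1},{"ax":0,"ay":0,"az":0,"x":0,"y":0,"z":-0.0018,"fingers":0.1},{"ax":0,"ay":0,"az":0,"x":0,"y":0,"z":-0.002,"fingers":0.1},{"ax":0,"ay":0,"az":0,"x":0,"y":0,"z":-0.002,"fingers":0.1}]' 50
python3 st.py; python3 ok.py && python3 -m handwheel '[{"ax":0,"ay":0,"az":0,"x":0,"y":0,"z":-0.0003,"fingers":0.1},{"ax":0,"ay":0,"az":0,"x":0,"y":0,"z":-0.0006,"fingers":0.1},{"ax":0,"ay":0,"az":0,"x":0,"y":0,"z":-0.0009,"fingers":0.1},{"ax":0,"ay":0,"az":0,"x":0,"y":0,"z":-0.0012,"fingers":0.1},{"ax":0,"ay":0,"az":0,"x":0,"y":0,"z":-0.0015,"fingers":0.1},{"ax":0,"ay":0,"az":0,"x":0,"y":0,"z":-0.0018,"fingers":0.1},{"ax":0,"ay":0,"az":0,"x":0,"y":0,"z":-0.002,"fingers":0.1},{"ax":0,"ay":0,"az":0,"x":0,"y":0,"z":-0.002,"fingers":0.1}]' 50
python3 st.py; python3 ok.py && python3 -m handwheel '[{"ax":0,"ay":0,"az":0,"x":0,"y":0,"z":-0.0003,"fingers":0.1},{"ax":0,"ay":0,"az":0,"x":0,"y":0,"z":-0.0006,"fingers":0.1},{"ax":0,"ay":0,"az":0,"x":0,"y":0,"z":-0.0009,"fingers":0.1},{"ax":0,"ay":0,"az":0,"x":0,"y":0,"z":-0.0012,"fingers":0.1},{"ax":0,"ay":0,"az":0,"x":0,"y":0,"z":-0.0015,"fingers":0.1},{"ax":0,"ay":0,"az":0,"x":0,"y":0,"z":-0.0018,"fingers":0.1},{"ax":0,"ay":0,"az":0,"x":0,"y":0,"z":-0.002,"fingers":0.1},{"ax":0,"ay":0,"az":0,"x":0,"y":0,"z":-0.002,"fingers":0.1}]' 50
python3 st.py
```

```text
time: 19.7
position: [0.5131, 0.1614, 0.1577]
tcp_rot: [0.997, -0.082, -0.0, 0.0]
force: [3.1, -0.0, -1.2]
opening: 0.0254
19.7 [0.5131 0.1614 0.1577] yaw -0.165 z [-1.e-04 -0.e+00 -1.e+00] F [ 3.08 -0.02 -1.23] T [-0.185 -0.545  0.013] o 0.0254 j [ 0.09  0.43  1.58 -0.    1.13  0.25]
time: 20.5
position: [0.5131, 0.1615, 0.1557]
tcp_rot: [0.997, -0.082, -0.0, 0.0]
force: [2.5, -0.3, -0.1]
opening: 0.0258
20.5 [0.5131 0.1615 0.1557] yaw -0.165 z [-0. -0. -1.] F [ 2.45 -0.31 -0.14] T [-0.197 -0.584 -0.022] o 0.0258 j [0.09 0.43 1.59 0.   1.12 0.25]
time: 21.3
position: [0.5131, 0.1614, 0.1537]
tcp_rot: [0.997, -0.082, 0.0, 0.0]
force: [3.6, 0.0, 0.0]
opening: 0.0256
21.3 [0.5131 0.1614 0.1537] yaw -0.165 z [ 0. -0. -1.] F [3.6  0.02 0.04] T [-0.134 -0.596  0.003] o 0.0256 j [ 0.09  0.43  1.59 -0.    1.12  0.25]
```

```bash
python3 -m handwheel '[{"ax":0,"ay":0,"az":0,"x":0,"y":0,"z":-0.0003,"fingers":0.1},{"ax":0,"ay":0,"az":0,"x":0,"y":0,"z":-0.0006,"fingers":0.1},{"ax":0,"ay":0,"az":0,"x":0,"y":0,"z":-0.0009,"fingers":0.1},{"ax":0,"ay":0,"az":0,"x":0,"y":0,"z":-0.0012,"fingers":0.1},{"ax":0,"ay":0,"az":0,"x":0,"y":0,"z":-0.0015,"fingers":0.1},{"ax":0,"ay":0,"az":0,"x":0,"y":0,"z":-0.0018,"fingers":0.1},{"ax":0,"ay":0,"az":0,"x":0,"y":0,"z":-0.002,"fingers":0.1},{"ax":0,"ay":0,"az":0,"x":0,"y":0,"z":-0.002,"fingers":0.1}]' 50
python3 st.py; python3 ok.py && python3 -m handwheel '[{"ax":0,"ay":0,"az":0,"x":0,"y":0,"z":-0.0003,"fingers":0.1},{"ax":0,"ay":0,"az":0,"x":0,"y":0,"z":-0.0006,"fingers":0.1},{"ax":0,"ay":0,"az":0,"x":0,"y":0,"z":-0.0009,"fingers":0.1},{"ax":0,"ay":0,"az":0,"x":0,"y":0,"z":-0.0012,"fingers":0.1},{"ax":0,"ay":0,"az":0,"x":0,"y":0,"z":-0.0015,"fingers":0.1},{"ax":0,"ay":0,"az":0,"x":0,"y":0,"z":-0.0018,"fingers":0.1},{"ax":0,"ay":0,"az":0,"x":0,"y":0,"z":-0.002,"fingers":0.1},{"ax":0,"ay":0,"az":0,"x":0,"y":0,"z":-0.002,"fingers":0.1}]' 50
python3 st.py; python3 ok.py && python3 -m handwheel '[{"ax":0,"ay":0,"az":0,"x":0,"y":0,"z":-0.0003,"fingers":0.1},{"ax":0,"ay":0,"az":0,"x":0,"y":0,"z":-0.0006,"fingers":0.1},{"ax":0,"ay":0,"az":0,"x":0,"y":0,"z":-0.0009,"fingers":0.1},{"ax":0,"ay":0,"az":0,"x":0,"y":0,"z":-0.0012,"fingers":0.1},{"ax":0,"ay":0,"az":0,"x":0,"y":0,"z":-0.0015,"fingers":0.1},{"ax":0,"ay":0,"az":0,"x":0,"y":0,"z":-0.0018,"fingers":0.1},{"ax":0,"ay":0,"az":0,"x":0,"y":0,"z":-0.002,"fingers":0.1},{"ax":0,"ay":0,"az":0,"x":0,"y":0,"z":-0.002,"fingers":0.1}]' 50
python3 st.py
```

```text
time: 22.1
position: [0.5131, 0.1615, 0.1517]
tcp_rot: [0.997, -0.082, -0.0, -0.0]
force: [4.0, -0.1, -1.0]
opening: 0.0261
22.1 [0.5131 0.1615 0.1517] yaw -0.165 z [-0.  0. -1.] F [ 3.95 -0.15 -0.96] T [-0.228 -0.536  0.029] o 0.0261 j [0.09 0.44 1.59 0.   1.11 0.25]
time: 22.9
position: [0.5131, 0.1614, 0.1497]
tcp_rot: [0.997, -0.082, 0.0, 0.0]
force: [2.9, -0.7, -0.5]
opening: 0.0257
22.9 [0.5131 0.1614 0.1497] yaw -0.165 z [ 0. -0. -1.] F [ 2.92 -0.68 -0.46] T [-0.194 -0.538  0.032] o 0.0257 j [ 0.09  0.44  1.59 -0.    1.11  0.25]
time: 23.7
position: [0.5131, 0.1614, 0.1477]
tcp_rot: [0.997, -0.082, -0.0, -0.0]
force: [2.6, -0.9, -0.9]
opening: 0.0256
23.7 [0.5131 0.1614 0.1477] yaw -0.165 z [-0.  0. -1.] F [ 2.64 -0.91 -0.87] T [-0.179 -0.566 -0.031] o 0.0256 j [0.09 0.44 1.6  0.   1.1  0.25]
```

```bash
python3 -m handwheel '[{"ax":0,"ay":0,"az":0,"x":0,"y":0,"z":-0.0003,"fingers":0.1},{"ax":0,"ay":0,"az":0,"x":0,"y":0,"z":-0.0006,"fingers":0.1},{"ax":0,"ay":0,"az":0,"x":0,"y":0,"z":-0.0009,"fingers":0.1},{"ax":0,"ay":0,"az":0,"x":0,"y":0,"z":-0.0012,"fingers":0.1},{"ax":0,"ay":0,"az":0,"x":0,"y":0,"z":-0.0015,"fingers":0.1},{"ax":0,"ay":0,"az":0,"x":0,"y":0,"z":-0.0018,"fingers":0.1},{"ax":0,"ay":0,"az":0,"x":0,"y":0,"z":-0.002,"fingers":0.1},{"ax":0,"ay":0,"az":0,"x":0,"y":0,"z":-0.002,"fingers":0.1}]' 50
python3 st.py; python3 ok.py && python3 -m handwheel '[{"ax":0,"ay":0,"az":0,"x":0,"y":0,"z":-0.0003,"fingers":0.1},{"ax":0,"ay":0,"az":0,"x":0,"y":0,"z":-0.0006,"fingers":0.1},{"ax":0,"ay":0,"az":0,"x":0,"y":0,"z":-0.0009,"fingers":0.1},{"ax":0,"ay":0,"az":0,"x":0,"y":0,"z":-0.0012,"fingers":0.1},{"ax":0,"ay":0,"az":0,"x":0,"y":0,"z":-0.0015,"fingers":0.1},{"ax":0,"ay":0,"az":0,"x":0,"y":0,"z":-0.0018,"fingers":0.1},{"ax":0,"ay":0,"az":0,"x":0,"y":0,"z":-0.002,"fingers":0.1},{"ax":0,"ay":0,"az":0,"x":0,"y":0,"z":-0.002,"fingers":0.1}]' 50
python3 st.py; python3 ok.py && python3 -m handwheel '[{"ax":0,"ay":0,"az":0,"x":0,"y":0,"z":-0.0003,"fingers":0.1},{"ax":0,"ay":0,"az":0,"x":0,"y":0,"z":-0.0006,"fingers":0.1},{"ax":0,"ay":0,"az":0,"x":0,"y":0,"z":-0.0009,"fingers":0.1},{"ax":0,"ay":0,"az":0,"x":0,"y":0,"z":-0.0012,"fingers":0.1},{"ax":0,"ay":0,"az":0,"x":0,"y":0,"z":-0.0015,"fingers":0.1},{"ax":0,"ay":0,"az":0,"x":0,"y":0,"z":-0.0018,"fingers":0.1},{"ax":0,"ay":0,"az":0,"x":0,"y":0,"z":-0.002,"fingers":0.1},{"ax":0,"ay":0,"az":0,"x":0,"y":0,"z":-0.002,"fingers":0.1}]' 50
python3 st.py
```

```text
time: 24.5
position: [0.5131, 0.1614, 0.1457]
tcp_rot: [0.997, -0.082, -0.0, 0.0]
force: [3.1, -0.2, -1.2]
opening: 0.0256
24.5 [0.5131 0.1614 0.1457] yaw -0.165 z [-0. -0. -1.] F [ 3.11 -0.23 -1.16] T [-0.197 -0.61  -0.012] o 0.0256 j [ 0.09  0.44  1.6  -0.    1.1   0.25]
time: 25.3
position: [0.5132, 0.1615, 0.144]
tcp_rot: [0.997, -0.082, 0.0, -0.0]
force: [1.7, -1.0, 4.2]
opening: 0.0253
25.3 [0.5132 0.1615 0.144 ] yaw -0.165 z [ 4.e-04  1.e-04 -1.e+00] F [ 1.66 -0.96  4.2 ] T [-0.202 -0.158 -0.005] o 0.0253 j [0.09 0.45 1.6  0.   1.1  0.25]
25.3 [0.5132 0.1615 0.144 ] yaw -0.165 z [ 4.e-04  1.e-04 -1.e+00] F [ 1.66 -0.96  4.2 ] T [-0.202 -0.158 -0.005] o 0.0253 j [0.09 0.45 1.6  0.   1.1  0.25]
```

The pad is felt at foot height ≈ 0.017 m, with about 5 N of contact. I'll press ~1.5 mm more to reach about 12 N and hold.

```bash
python3 -m handwheel '[{"ax":0,"ay":0,"az":0,"x":0,"y":0,"z":-0.0003,"fingers":0.1},{"ax":0,"ay":0,"az":0,"x":0,"y":0,"z":-0.0006,"fingers":0.1},{"ax":0,"ay":0,"az":0,"x":0,"y":0,"z":-0.0009,"fingers":0.1},{"ax":0,"ay":0,"az":0,"x":0,"y":0,"z":-0.0012,"fingers":0.1},{"ax":0,"ay":0,"az":0,"x":0,"y":0,"z":-0.0014,"fingers":0.1},{"ax":0,"ay":0,"az":0,"x":0,"y":0,"z":-0.0014,"fingers":0.1},{"ax":0,"ay":0,"az":0,"x":0,"y":0,"z":-0.0014,"fingers":0.1},{"ax":0,"ay":0,"az":0,"x":0,"y":0,"z":-0.0014,"fingers":0.1}]' 50
python3 st.py
```

```text
time: 26.1
position: [0.5132, 0.1615, 0.143]
tcp_rot: [0.997, -0.082, 0.0, -0.0]
force: [-0.3, -0.5, 8.5]
opening: 0.0255
26.1 [0.5132 0.1615 0.143 ] yaw -0.165 z [ 7.e-04  1.e-04 -1.e+00] F [-0.35 -0.46  8.47] T [-0.178  0.09   0.034] o 0.0255 j [0.09 0.45 1.6  0.   1.09 0.25]
```

```bash
python3 -m handwheel '[{"ax":0,"ay":0,"az":0,"x":0,"y":0,"z":-0.0003,"fingers":0.1},{"ax":0,"ay":0,"az":0,"x":0,"y":0,"z":-0.0006,"fingers":0.1},{"ax":0,"ay":0,"az":0,"x":0,"y":0,"z":-0.0009,"fingers":0.1},{"ax":0,"ay":0,"az":0,"x":0,"y":0,"z":-0.0009,"fingers":0.1},{"ax":0,"ay":0,"az":0,"x":0,"y":0,"z":-0.0009,"fingers":0.1},{"ax":0,"ay":0,"az":0,"x":0,"y":0,"z":-0.0009,"fingers":0.1},{"ax":0,"ay":0,"az":0,"x":0,"y":0,"z":-0.0009,"fingers":0.1},{"ax":0,"ay":0,"az":0,"x":0,"y":0,"z":-0.0009,"fingers":0.1}]' 50
python3 st.py
```

```text
time: 26.9
position: [0.5133, 0.1615, 0.1424]
tcp_rot: [0.997, -0.082, 0.0, -0.0]
force: [-0.5, 0.0, 11.8]
opening: 0.0256
26.9 [0.5133 0.1615 0.1424] yaw -0.1649 z [ 9.e-04  1.e-04 -1.e+00] F [-5.400e-01  1.000e-02  1.177e+01] T [-0.196  0.268  0.037] o 0.0256 j [0.09 0.45 1.6  0.   1.09 0.25]
```

About 12 N reached. Hold it, then ease off and open.

```bash
python3 -m handwheel '[{"ax":0,"ay":0,"az":0,"x":0,"y":0,"z":0,"fingers":0.1},{"ax":0,"ay":0,"az":0,"x":0,"y":0,"z":0,"fingers":0.1},{"ax":0,"ay":0,"az":0,"x":0,"y":0,"z":0,"fingers":0.1},{"ax":0,"ay":0,"az":0,"x":0,"y":0,"z":0,"fingers":0.1},{"ax":0,"ay":0,"az":0,"x":0,"y":0,"z":0.0006,"fingers":0.1},{"ax":0,"ay":0,"az":0,"x":0,"y":0,"z":0.0012,"fingers":0.1},{"ax":0,"ay":0,"az":0,"x":0,"y":0,"z":0.0018,"fingers":0.1},{"ax":0,"ay":0,"az":0,"x":0,"y":0,"z":0.0022,"fingers":0.1}]' 50
python3 st.py
python3 -m handwheel '[{"ax":0,"ay":0,"az":0,"x":0,"y":0,"z":0,"fingers":0.28},{"ax":0,"ay":0,"az":0,"x":0,"y":0,"z":0,"fingers":0.32},{"ax":0,"ay":0,"az":0,"x":0,"y":0,"z":0,"fingers":0.36},{"ax":0,"ay":0,"az":0,"x":0,"y":0,"z":0,"fingers":0.42},{"ax":0,"ay":0,"az":0,"x":0,"y":0,"z":0,"fingers":0.5},{"ax":0,"ay":0,"az":0,"x":0,"y":0,"z":0,"fingers":0.6},{"ax":0,"ay":0,"az":0,"x":0,"y":0,"z":0,"fingers":0.65},{"ax":0,"ay":0,"az":0,"x":0,"y":0,"z":0,"fingers":0.65}]' 20
python3 st.py
```

```text
time: 27.7
position: [0.5131, 0.1614, 0.1434]
tcp_rot: [0.997, -0.082, 0.0, -0.0]
force: [3.6, 0.2, 0.0]
opening: 0.0257
27.7 [0.5131 0.1614 0.1434] yaw -0.165 z [ 0.  0. -1.] F [3.62 0.19 0.04] T [-0.134 -0.636 -0.044] o 0.0257 j [0.09 0.45 1.6  0.   1.09 0.25]
time: 28.5
position: [0.513, 0.1615, 0.1436]
tcp_rot: [0.997, -0.082, -0.0, 0.0]
force: [-0.3, -0.6, -0.6]
opening: 0.0573
28.5 [0.513  0.1615 0.1436] yaw -0.165 z [-3.e-04 -0.e+00 -1.e+00] F [-0.3  -0.61 -0.56] T [-0.132  0.072  0.032] o 0.0573 j [ 0.09  0.45  1.6  -0.    1.1   0.25]
```

```bash
python3 -m handwheel '[{"ax":0,"ay":0,"az":0,"x":0,"y":0,"z":0.01,"fingers":0.65},{"ax":0,"ay":0,"az":0,"x":0,"y":0,"z":0.025,"fingers":0.65},{"ax":0,"ay":0,"az":0,"x":0,"y":0,"z":0.04,"fingers":0.65},{"ax":0,"ay":0,"az":0,"x":0,"y":0,"z":0.06,"fingers":0.65},{"ax":0,"ay":0,"az":0,"x":0,"y":0,"z":0.08,"fingers":0.65},{"ax":0,"ay":0,"az":0,"x":0,"y":0,"z":0.1,"fingers":0.65},{"ax":0,"ay":0,"az":0,"x":0,"y":0,"z":0.12,"fingers":0.65},{"ax":0,"ay":0,"az":0,"x":0,"y":0,"z":0.13,"fingers":0.65}]' 20
python3 -m handwheel '[{"ax":0,"ay":0,"az":0,"x":-0.02,"y":0,"z":0,"fingers":0.65},{"ax":0,"ay":0,"az":0,"x":-0.05,"y":0,"z":0,"fingers":0.65},{"ax":0,"ay":0,"az":0,"x":-0.08,"y":0,"z":0,"fingers":0.65},{"ax":0,"ay":0,"az":0,"x":-0.11,"y":0,"z":0,"fingers":0.65},{"ax":0,"ay":0,"az":0,"x":-0.14,"y":0,"z":0,"fingers":0.65},{"ax":0,"ay":0,"az":0,"x":-0.16,"y":0,"z":0,"fingers":0.65},{"ax":0,"ay":0,"az":0,"x":-0.16,"y":0,"z":0,"fingers":0.65},{"ax":0,"ay":0,"az":0,"x":-0.16,"y":0,"z":0,"fingers":0.65}]' 20
python3 - <<'E'
from h import *
import cv2
a=robot.grab_frame("scene")[:,:,::-1];b=robot.grab_frame("top")[:,:,::-1]
cv2.imwrite("pics/scene5.png",a);cv2.imwrite("pics/top5.png",b)
z=lambda c,k:cv2.resize(np.clip(255*(c/255.)**.6,0,255).astype(np.uint8),None,fx=k,fy=k,interpolation=cv2.INTER_CUBIC)
cv2.imwrite("pics/p5.png",np.hstack([z(a[110:230,290:390],4),z(b[130:250,150:240],4)]))
E
```

```text
time: 29.3
position: [0.5134, 0.1615, 0.276]
tcp_rot: [0.997, -0.082, 0.002, -0.0]
force: [-0.3, -0.4, 0.0]
opening: 0.057
time: 30.1
position: [0.3536, 0.1614, 0.2739]
tcp_rot: [0.997, -0.082, 0.0, -0.0]
force: [0.9, 0.1, 0.1]
opening: 0.0572
```

View pics/p5.png

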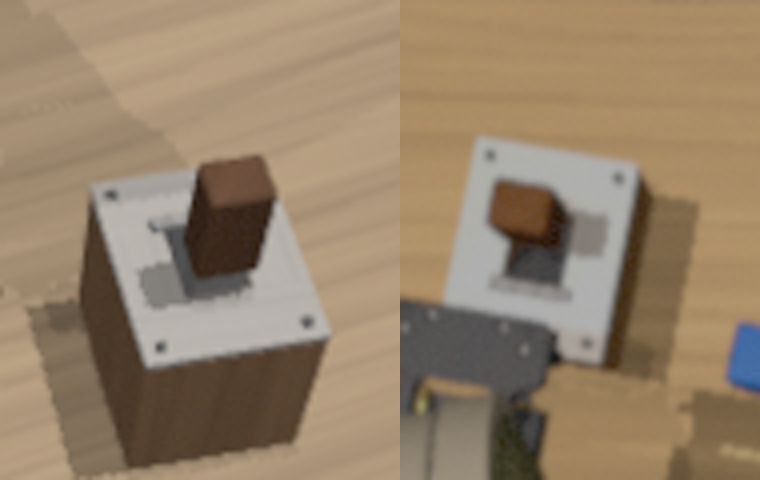

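View pics/scene5.png

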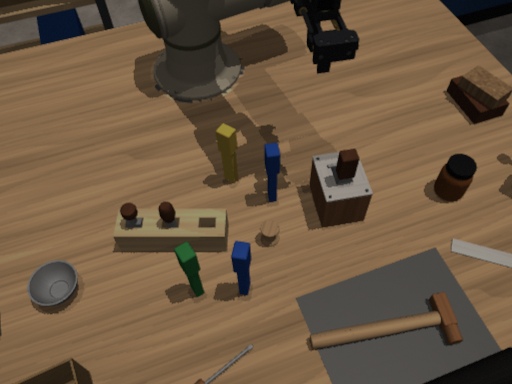

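Run:
```python
from h import *
for n,x0,y0,off,cc in(("scene",290,110,0,[(201,163),(264,156),(274,192),(203,205)]),("top",150,130,400,[(498,180),(556,191),(549,240),(490,226)])):
    uv=np.mean([crop(u-off,v,x0,y0,4) for u,v in cc],0)
    p=least_squares(lambda p:proj(n,[p[0],p[1],.177])[0]-uv,[.5,.15]).x
    print(n,uv,"pred",proj(n,[.5132,.158,.177])[0],"xy",p.round(4),"tilt~",((p-[.5132,.158])/.16).round(3))
```

```text
scene [348.5   154.375] pred [348.3194027  152.35244668] xy [0.5175 0.1563] tilt~ [ 0.027 -0.011]
top [180.4375 181.9375] pred [179.39134438 182.59180004] xy [0.5146 0.1559] tilt~ [ 0.008 -0.013]
```

```bash
python3 st.py; python3 -c "
from rig import robot
print(robot.finish_job())"
```

```text
30.2 [0.3539 0.1614 0.2736] yaw -0.1654 z [-0. -0. -1.] F [1.13 0.38 1.2 ] T [-0.059  0.077  0.047] o 0.0572 j [ 0.12 -0.02  1.82  0.    1.34  0.29]
the job is handed in; nothing more can be done
None
```

The stamp with the rectangular handle is now upright in the keeper, and I handed the job in at 30.2 s; the interface gives no verdict.

- **What I did:** I gripped the stamp by its handle, lifted it clear and corrected a 3–4 mm sideways offset above the mouth. The foot then went past the flap into the pocket.
- **Pressing:** I felt down in 2 mm steps and met the pad with the foot at about 17 mm above the table. I pressed to a wrist reading of 11.8 N, roughly 12–13 N on the pad by my estimate, and held it about 0.9 s. I then eased off, opened the gripper and backed away.
- **Last checks:** The final pictures show the stamp standing in the keeper with its handle above the top. Measured at the handle top, it leans about 0.03 rad or less. The other two stamps are still in the stand, and the gripper is open and well clear.
- **Disagreements:** The shank measured about 1–2 mm narrower than expected in the scene camera. The two cameras differ by about 3 mm on where the handle top is.
- **Not measured directly:** I inferred the pad force from the wrist reading. I could not measure the flap angle either. I judged the flap open because its sideways push of about 3 N came on once the foot was past it.

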